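Unload a transport spindle of seal rings

TASK

The blue seal rings on the transport spindle are held by a horseshoe keeper plate under a wing nut whose thread may be left- or right-handed: try it and feel which way it gives. Unscrew the nut, pull the keeper out, lift the rings off the post and lay them flat, side by side, in the shallow, nearly empty metal tray; then slide the keeper fully home on the empty post again and screw the nut fully down. Leave the other things on the bench where they are.

Things in the scene. Friction and masses are not known exactly. Their poses are not given: they have to be found in the camera images.
- spindle: fixed transport spindle: steel base plate 110 x 110 x 14 mm, bolted down; on it an upright aluminium post 40 mm in diameter, 42 mm high (its flat top, the shoulder, is 56 mm above the bench); on that a 10 mm stud, 25 mm high, that carries the nut. Origin: under the middle of the base plate, on the post's axis; z up; its yaw varies
- nut (a joint): turn of the captive wing nut, rad, anticlockwise from above positive; 0 = fully screwed down, as at the start. It has 0.05 rad of play; past that it turns (about 0.1 N m) one way only, up to 3.3 rad, and is stopped hard the other way. Which way loosens it is drawn afresh at each start. It stays where it is left and never comes off the stud
- nut_lift (a joint): rise of the nut in m as it is unscrewed, the same for either hand: a steep thread, 2.9 mm per rad, 9.5 mm at 3.3 rad. Under the nut's wing is a hub 25 mm in diameter, and below it a round pad, 34 mm in diameter, 5 mm thick; its underside is 61 mm above the bench when screwed down
- nut_grip (a point): point on the nut's axis, inside its wing: a dark upright bar 36 mm long, 12 mm thick, 19 mm high, to be pinched across its thickness. This point is 8 mm below the wing's top and 76 mm above the bench when screwed down; it rises with the nut. The point's x axis runs along the bar and turns with it
- keeper: loose aluminium horseshoe plate, 150 g, on the shoulder: 64 x 64 x 5 mm, plus a 3 mm rim round a recess 42 mm square in which the nut's pad sits; it is locked until the nut has risen about 3.5 mm (1.3 rad). A slot 16 mm wide, open at the +x edge, reaches 8 mm past the middle, round the stud. Origin: middle of the square, underside; z up. It comes out towards its -x: 50 mm clears the nut
- keeper_tab (a point): middle of the keeper's upright grip tab, 52 mm from the keeper's origin on its -x side and 20 mm above its underside. The tab is 20 mm long (x), 10 mm thick (y), its top 32 mm above the keeper's underside; it stands on a tail 26 mm wide, 5 mm thick, that ends with it at x = -62 mm. Axes as the keeper's. At the start it points towards the robot (-x) within 40 degrees
- ring1: blue hard plastic seal ring, outer diameter 66 mm, bore 46 mm, 12 mm high, 40 g, all rings alike. At the start two or three are stacked round the post, with 3 mm of play, and one may already lie in the tray; absent ones read None. They pass over the nut. Origin: its centre at mid height; z is its axis
- ring2: blue hard plastic seal ring, outer diameter 66 mm, bore 46 mm, 12 mm high, 40 g, all rings alike. At the start two or three are stacked round the post, with 3 mm of play, and one may already lie in the tray; absent ones read None. They pass over the nut. Origin: its centre at mid height; z is its axis
- ring3: blue hard plastic seal ring, outer diameter 66 mm, bore 46 mm, 12 mm high, 40 g, all rings alike. At the start two or three are stacked round the post, with 3 mm of play, and one may already lie in the tray; absent ones read None. They pass over the nut. Origin: its centre at mid height; z is its axis
- ring4: blue hard plastic seal ring, outer diameter 66 mm, bore 46 mm, 12 mm high, 40 g, all rings alike. At the start two or three are stacked round the post, with 3 mm of play, and one may already lie in the tray; absent ones read None. They pass over the nut. Origin: its centre at mid height; z is its axis
- tray: loose shallow aluminium tray 190 (x) x 240 (y) mm, 18 mm high, walls and floor 3 mm, 600 g; at the start it is empty or holds one ring in a corner; it has room for four rings lying flat (two by two). Origin: middle of its underside; z up
- caliper: bystander: caliper 230 mm long lying on the bench; origin under the middle of its beam
- marker: bystander: white marker pen 130 mm long lying on the bench; origin on its underside
- tape: bystander: roll of tape, diameter 96 mm, 45 mm high; origin under its centre
- scoop: bystander: pale blue scoop 100 x 70 mm with a 100 mm handle, 40 mm high; origin under the middle of the pan
- spray: bystander: white bottle, diameter 60 mm, 150 mm high; origin under its centre
- pencup: bystander: grey cup, diameter 72 mm, 90 mm high; origin under its centre
There are look-alikes about, which are no part of the job. What is shaped like the ring4 but yellow is not meant.

How it is judged:
By the outcome, as a careful person would: the job done as asked, in the order asked, and still so for the second after the job is handed in, with the robot touching nothing.
Of ring3, ring4 only 1 to 2 are there at a start; the rules pass over those that are not, and their reading is None.
At some moment in a run one of tray may be knocked a few centimetres aside while the robot is not near it.
Once in a run the grip may slacken for a moment while it holds something.
It also fails if it takes over 210 s, if anything falls off the work surface, if the arm or the gripper's body presses on something with over 40 N, if the wrist force passes 120 N, or if a joint passes its speed limit or range.

ROBOT

A 7-joint arm with a two-finger parallel gripper is mounted at the origin on the work surface. World frame = base frame: x ahead of the robot, y to its left, z up, the work surface at z = 0. Lengths are in m, angles in degrees, forces in N, time in s.
With the tool pointing down it reaches from about 0.4 to 0.85 m from the base axis. Payload 10.4 kg.
Tool frame: the origin (TCP) lies on the centre line of the jaws, within the pads' length; the fingertips stand 8 mm ahead of it and the grasp point (between the pads) lies 11 mm behind it (robot.finger_overhang is the distance from the TCP to the fingertips, in m); z points along the fingers, x is the direction in which the jaws open and shut, and the axes are right-handed (so a half turn about z gives the same grasp; the last joint's range is limited). The gripper opens to 85 mm and grips with 20 to 120 N. Pads are 22 mm wide; open, the fingers measure 114 mm over their backs; the gripper's body (76 mm by 85 mm) begins 54 mm behind the grasp point. The pads swing forward as they close: fully open they stand 13 mm farther back than shut.
Start: joints at [72.044, 19.034, -3.707, 83.658, 1.238, 77.344, -5.071], TCP at [0.179, -0.599, 0.239] pointing down, gripper open.
Joint ranges: [-148.97, 148.97], [-28.65, 121.19], [-84.17, 76.75], [9.2, 138.47], [-72.65, 252.65], [3.7, 117.97], [-149.18, 149.18]. Speed limits (degrees/s): [127.2, 127.2, 159.86, 159.86, 180, 180, 180].

INTERFACE

Orientations are given as [roll, pitch, yaw] about the fixed x, y, z axes, in that order (R = Rz(yaw) Ry(pitch) Rx(roll)).
In Python, from station import robot, imaging gives the robot as it stands.
- The arm moves only by the shell command python3 -m creep 'ROWS' [FORCE]. ROWS is JSON, a list of rows, each a list of 3 entries, a list of its own where there are three numbers: the shift along the tool's x, y, z in m, then the turn about the tool's z in degrees, then the closure, from -1 (fully open) to 1 (shut), so that 0 is half open. In form: [[[tx, ty, tz], yaw, claw], ...]. A call has 1 to 20 rows; each row shifts and turns the commanded pose from where the row before left it, along the tool's axes as they then stand; what a row does not reach is not made up. A row lasts 1/12 s, in which the tool goes at most 41.7 mm and 7.16 degrees, less where a joint would pass 70% of its speed; a pose out of reach is approached as far as the arm can. A call with a gripper value outside its range is refused whole. The fingers move at their own pace and stop on an object; FORCE is the grip in N (left out, the last holds). Time passes only in rows, so rows that do not move let the fingers close. It gives the time, the measured TCP pose, the force and the opening at its end, in the units of the state.
- robot.sense(): the state, without advancing time (a new reading comes with each control period).
- imaging.capture(name): name is "scene" or "top"; returns (picture, depth): 420x560x3 uint8, red, green, blue; 420x560 float32, m along the optical axis (not along the pixel's ray), 0 where there is no reading.
- imaging.get_calibration(name): a dict with "camera_matrix" (3x3 intrinsics, pixels), "cam_to_world" (4x4, takes a point from camera to world coordinates). Camera axes: x right, y up, looking along -z (the intrinsics and any distortion apply to the point x, -y, -z); pixel columns grow to the right and rows downward; lengths in m; the calibration is good to about 2 mm. A picture is of the moment at which its call begins. get_calibration takes no time and is no camera call.
- robot.close_job(): hands the job in, once; it reports no verdict.
The state is a dict: "clock": time; "joint_pos": joint angles; "qd": joint speeds; "tau": joint torques, N m; "position": TCP position; "tcp_rot": TCP orientation; "wrist_force": force on the tool from outside, world axes, zero at the start; "wrist_torque": the same for the moment, N m; "finger_gap": opening from 0.0 (shut) to 1.0 (fully open).
Only numpy, scipy, OpenCV 4.12 (cv2) and the standard library are available. Lean on these libraries where they do the work, as an engineer would, in place of code of your own. Each camera call takes 0.05 s, during which the arm holds its last target. There are 200 camera calls.

## Working session

There is one attempt and no reset: what is moved stays moved. The work goes in short steps, Python scripts to look and compute and a shell command to move; the robot and the scene stay as the last step left them, time stands still between calls to the robot, and variables do not carry over. Pictures are saved under pics/ and viewed, about 12 in all and at most 16, crops included, and the job is handed in when it is done.

```bash
ls; mkdir -p pics; cat > h.py <<'E'
import numpy as np, cv2
from station import robot, imaging
def cap(n):
    p,d=imaging.capture(n); c=imaging.get_calibration(n); return p,d,c
def world(d,c):
    K=np.array(c["camera_matrix"]);T=np.array(c["cam_to_world"])
    v,u=np.mgrid[:d.shape[0],:d.shape[1]]
    pts=cv2.undistortPoints(np.stack([u,v],-1).reshape(-1,1,2).astype(np.float64),K,np.array(c.get("distortion",c.get("dist_coeffs",np.zeros(5))),float)).reshape(d.shape+(2,))
    P=np.stack([pts[...,0]*d,-pts[...,1]*d,-d],-1)
    W=P@T[:3,:3].T+T[:3,3]; W[d==0]=np.nan
    return W
def save(n,p,s=1.4):
    cv2.imwrite(f"pics/{n}.png",cv2.resize(p[...,::-1],None,fx=s,fy=s,interpolation=cv2.INTER_CUBIC))
def st():
    s=robot.sense(); print({k:np.round(s[k],3).tolist() for k in s if k not in("qd","tau","joint_pos")},"j",np.round(s["joint_pos"],0))
E
python3 - <<'E'
from h import *
for n in("scene","top"):
    p,d,c=cap(n); save(n+"0",p); print(c); np.save(n+"0.npy",world(d,c))
st(); print(robot.finger_overhang)
E
```

```text
pics
{'camera_matrix': array([[522.14402706,   0.        , 267.82485274],
       [  0.        , 522.14402706, 211.07238156],
       [  0.        ,   0.        ,   1.        ]]), 'cam_to_world': array([[ 0.45868778, -0.55863462,  0.69103754,  1.46288974],
       [ 0.88857783,  0.29353172, -0.35251747, -0.43359115],
       [-0.00591298,  0.77573609,  0.63102975,  0.91310403],
       [ 0.        ,  0.        ,  0.        ,  1.        ]])}
{'camera_matrix': array([[529.68893492,   0.        , 280.51977525],
       [  0.        , 529.68893492, 207.0015337 ],
       [  0.        ,   0.        ,   1.        ]]), 'cam_to_world': array([[ 0.0288802 ,  0.99744106, -0.06540075,  0.40383374],
       [-0.99954705,  0.02937126,  0.00655932,  0.04387749],
       [ 0.00846343,  0.0651817 ,  0.99783752,  1.6587956 ],
       [ 0.        ,  0.        ,  0.        ,  1.        ]])}
{'clock': 0.1, 'position': [0.179, -0.598, 0.239], 'tcp_rot': [179.996, 0.074, -73.337], 'wrist_force': [-0.17, -0.067, -0.941], 'wrist_torque': [-0.004, -0.041, -0.003], 'finger_gap': 0.999} j [72. 19. -4. 84.  1. 77. -5.]
0.008
```

View pics/scene0.png

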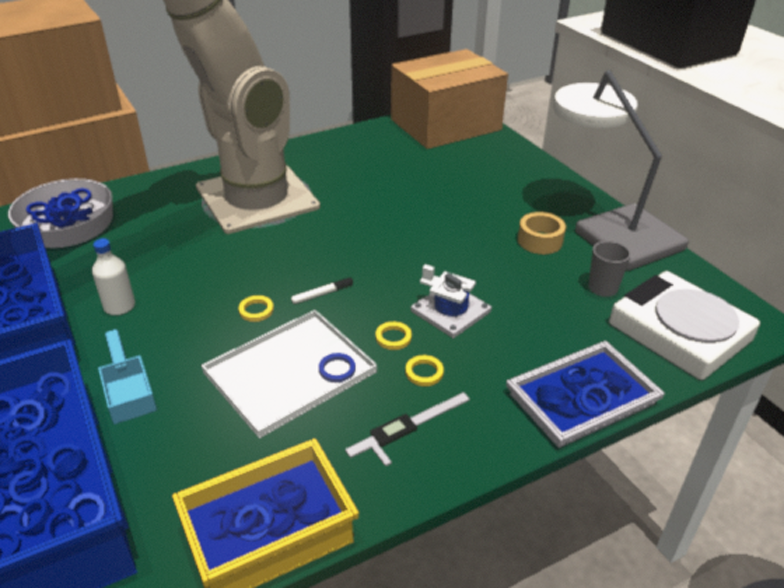

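View pics/top0.png

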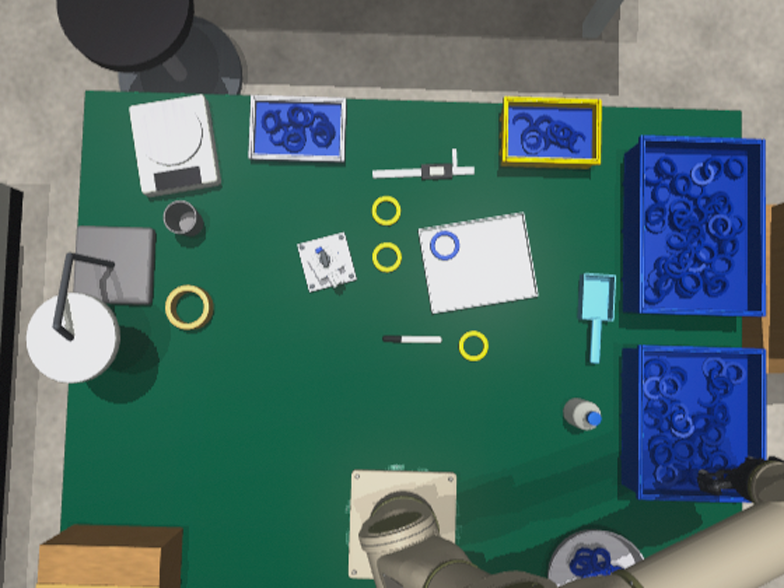

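```bash
cat > m.py <<'E'
from h import *
E
python3 - <<'E'
from h import *
W=np.load("top0.npy"); p=cv2.imread("pics/top0.png")
S=np.load("scene0.npy")
def at(u,v): return np.round(W[int(v/1.4),int(u/1.4)],3)
for k,(u,v) in dict(sp=(327,263),tray=(478,262),bedge=(310,285),y1=(387,257)).items(): print(k,at(u,v))
a=imaging.get_calibration("top")
img,d,c=cap("top"); s,ds,cs=cap("scene")
cv2.imwrite("pics/crop1.png",np.hstack([cv2.resize(img[155:220,195:270,::-1],(400,347),interpolation=cv2.INTER_CUBIC),cv2.resize(s[180:240,290:360,::-1],(400,347),interpolation=cv2.INTER_CUBIC)]))
W=world(d,c);S=world(ds,cs)
# heights in spindle region, from both
for nm,A in(("top",W),("scene",S)):
    P=A.reshape(-1,3); 
    m=(abs(P[:,0]-W[188,233,0])<.09)&(abs(P[:,1]-W[188,233,1])<.09)
    Q=P[m]
    print(nm,len(Q),np.histogram(Q[:,2]*1000,bins=range(-5,110,5)))
    for lo,hi in((.008,.02),(.055,.062),(.062,.067),(.067,.08),(.08,.1)):
        q=Q[(Q[:,2]>lo)&(Q[:,2]<hi)]
        if len(q)>3:
            r=cv2.minAreaRect((q[:,:2]*1000).astype(np.float32)); print(lo,len(q),q.mean(0).round(4),np.round(np.median(q,0),4),[np.round(x,1) for x in r])
# tray
hsv=cv2.cvtColor(img,cv2.COLOR_RGB2HSV)
P=W.reshape(-1,3); m=(P[:,0]>.35)&(P[:,0]<.75)&(P[:,1]>-.35)&(P[:,1]<-.02)&(hsv[...,1].ravel()<40)&(hsv[...,2].ravel()>100)&(P[:,2]<.03)
mm=m.reshape(420,560).astype(np.uint8); n,l,stt,cen=cv2.connectedComponentsWithStats(mm)
i=1+np.argmax(stt[1:,4]); q=W[l==i]; print("tray",cv2.minAreaRect((q[:,:2]*1000).astype(np.float32)),np.median(q[:,2]))
m=((hsv[...,0]>105)&(hsv[...,0]<130)&(hsv[...,1]>120)).astype(np.uint8)
n,l,stt,cen=cv2.connectedComponentsWithStats(m)
for i in range(1,n):
    q=W[l==i]
    if 30<stt[i,4]<2000: print("blue",stt[i,4],(cen[i]*1.4).round(),np.nanmedian(q,0).round(3),(np.nanmin(q,0)+np.nanmax(q,0)).round(3)/2)
E
```

```text
sp [0.563 0.177 0.086]
tray [ 0.581 -0.155  0.005]
bedge [0.519 0.219 0.007]
y1 [0.587 0.049 0.007]
top 3264 (array([676, 903, 373, 280, 285,  85,   7,   0,   0,   0,   5,  12,  55,
       193, 145,  42,  13,  22,  34,  12,   0,   0]), array([ -5,   0,   5,  10,  15,  20,  25,  30,  35,  40,  45,  50,  55,
        60,  65,  70,  75,  80,  85,  90,  95, 100, 105]))
0.008 660 [0.5676 0.1819 0.0141] [0.568  0.1819 0.0142] [array([558.1, 176.9]), array([172.5, 178.5]), np.float64(0.7)]
0.055 121 [0.557  0.1762 0.0597] [0.5523 0.1714 0.0602] [array([556.1, 174.6]), array([92.5, 63.4]), np.float64(31.1)]
0.062 202 [0.5617 0.1801 0.0645] [0.5606 0.1779 0.0645] [array([556.6, 175. ]), array([94.5, 63.6]), np.float64(32.7)]
0.067 125 [0.5676 0.1787 0.0704] [0.5694 0.176  0.0694] [array([556.1, 174.8]), array([92.7, 62.3]), np.float64(33.4)]
0.08 68 [0.5554 0.1742 0.0866] [0.5622 0.1799 0.0862] [array([550.2, 171.6]), array([79.2, 17.1]), np.float64(31.5)]
scene 4095 (array([1088,  282,  166,  482,   87,   47,   27,   36,   34,   40,   45,
         22,  128,  224,   58,   38,   39,   47,   17,
[... 383 characters left out ...]
4(34.1)]
0.062 160 [0.5741 0.1748 0.0636] [0.5784 0.1714 0.0633] [array([561.2, 172.7]), array([93.2, 67.6]), np.float64(30.2)]
0.067 110 [0.5622 0.1703 0.0731] [0.5685 0.1735 0.0722] [array([559.3, 181.2]), array([94.1, 47.3]), np.float64(18.4)]
0.08 64 [0.5533 0.1678 0.0835] [0.5594 0.1733 0.0831] [array([554.5, 169.4]), array([78.8, 17.1]), np.float64(27.8)]
tray ((580.5496215820312, -154.0498809814453), (195.34226989746094, 242.12289428710938), 10.92690658569336) 0.00461583441590907
blue 139 [445. 245.] [ 0.614 -0.081  0.016] [ 0.614  -0.0795  0.0155]
blue 78 [593. 418.] [ 0.255 -0.379  0.151] [ 0.255  -0.3855  0.128 ]
blue 468 [592. 563.] [-0.067 -0.407  0.042] [-0.0625 -0.4175  0.0325]
```

View pics/crop1.png

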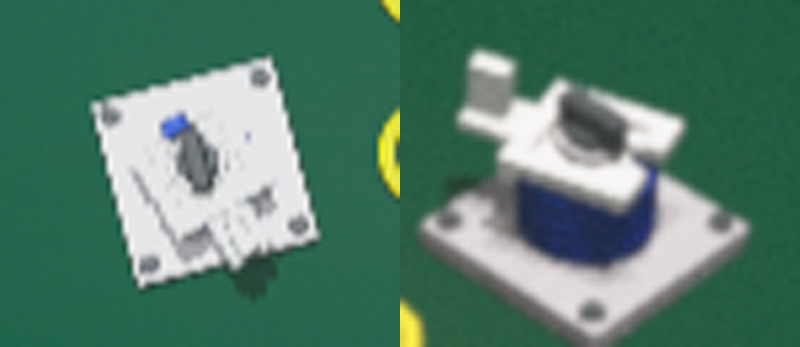

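```bash
cat >> h.py <<'E'
def to(x,y,z,yaw=None):
    s=robot.sense(); p=np.array(s["position"]); from scipy.spatial.transform import Rotation as R
    r=R.from_euler("xyz",s["tcp_rot"],degrees=True); d=r.inv().apply(np.array([x,y,z])-p)
    print("tool shift mm",(d*1000).round(1), "" if yaw is None else "turn %.1f"%(-((yaw-s["tcp_rot"][2]+180)%360-180)))
def rect(q): return [np.round(x,1) for x in cv2.minAreaRect((q[:,:2]*1000).astype(np.float32))]
E
python3 - <<'E'
from h import *
for n in("top","scene"):
    p,d,c=cap(n);W=world(d,c);v=p.max(-1).astype(int)
    near=np.hypot(W[...,0]-.571,W[...,1]-.182)
    m=(near<.028)&(v<120)&(W[...,2]>.072)&(p[...,2].astype(int)-p[...,0]<30)
    q=W[m]; print(n,"bar",m.sum(),rect(q),np.median(q,0).round(4))
    e=np.linalg.eigh(np.cov(q[:,:2].T))[1][:,1]; print("yaw",np.degrees(np.arctan2(e[1],e[0])))
    q=W[(near<.09)&(v>90)&(W[...,2]>.009)&(W[...,2]<.02)&(p[...,1].astype(int)-p[...,0]<12)]; print("base",rect(q))
    q=W[(near>.03)&(near<.07)&(W[...,2]>.075)]; print("tab",rect(q),q.mean(0).round(4))
    m=(near<.06)&(p[...,2].astype(int)-p[...,0]>40); q=W[m]; print("blue z",np.nanpercentile(q[:,2],[1,10,50,90,99]).round(3))
to(.571,.182,.2)
E
python3 -m creep '[[[-0.03,-0.03,0],0,0.3],[[-0.03,-0.03,0],0,0.3],[[-0.03,-0.03,0],0,0.3],[[-0.03,-0.03,0],0,0.3],[[-0.03,-0.03,0],0,0.3],[[-0.03,-0.03,0],0,0.3],[[-0.03,-0.03,0],0,0.3],[[-0.03,-0.03,0],0,0.3],[[-0.03,-0.03,0],0,0.3],[[-0.03,-0.03,0],0,0.3]]' 40
```

```text
top bar 28 [array([568.6, 183. ]), array([31.9, 12.8]), np.float64(15.1)] [0.5674 0.1818 0.0837]
yaw -163.3010763319597
base [array([569.7, 182.7]), array([109.4, 108.9]), np.float64(17.0)]
tab [array([559.6, 169.5]), array([94.9, 11.9]), np.float64(22.5)] [0.5285 0.1559 0.0883]
blue z [-0.     0.014  0.047  0.057  0.06 ]
scene bar 60 [array([575.9, 179.1]), array([32.7, 17.5]), np.float64(21.3)] [0.5783 0.1791 0.0795]
yaw -164.2257892253483
base [array([574.5, 180.2]), array([113.5, 112.2]), np.float64(17.3)]
tab [array([530.9, 153.7]), array([22.8, 15.6]), np.float64(5.4)] [0.5311 0.1531 0.0828]
blue z [0.017 0.022 0.035 0.047 0.051]
tool shift mm [-635.5 -599.2   39.3] 
clock: 1.13
position: [0.3775, -0.2301, 0.2396]
tcp_rot: [-180.0, -0.1, -73.3]
wrist_force: [0.5, 0.2, -0.3]
finger_gap: 0.349
```

```bash
python3 -m creep '[[[-0.03,-0.028,0],0,0.3],[[-0.03,-0.028,0],0,0.3],[[-0.03,-0.028,0],0,0.3],[[-0.03,-0.028,0],0,0.3],[[-0.03,-0.028,0],0,0.3],[[-0.03,-0.028,0],0,0.3],[[-0.03,-0.028,0],0,0.3],[[-0.03,-0.028,0],0,0.3],[[-0.03,-0.028,0],0,0.3],[[-0.03,-0.028,0.01],0,0.3],[[-0.02,-0.01,0.01],0,0.3],[[0,0,0],0,0.3]]'; python3 -c "
from h import *
st();to(.5705,.182,.13,-73)"
```

```text
clock: 2.13
position: [0.5616, 0.1632, 0.2173]
tcp_rot: [179.9, 0.2, -72.9]
wrist_force: [-1.0, 0.5, -0.7]
finger_gap: 0.349
{'clock': 2.133, 'position': [0.562, 0.163, 0.217], 'tcp_rot': [179.879, 0.218, -72.937], 'wrist_force': [-1.033, 0.489, -0.702], 'wrist_torque': [0.004, 0.067, 0.039], 'finger_gap': 0.349} j [  16.   21.  -45.   90.   15.   76. -104.]
tool shift mm [-15.1 -14.2  87.3] turn 0.1
```

```bash
python3 -m creep '[[[-0.015,-0.014,0.02],0,0.3],[[0,0,0.03],0,0.3],[[0,0,0.03],0,0.3],[[0,0,0.015],0,0.3],[[0,0,0.015],0,0.3],[[0,0,0.015],0,0.3],[[0,0,0.013],0,0.3],[[0,0,0],0,0.3],[[0,0,0],0,0.3]]'; python3 -c "
from h import *
to(.5705,.182,.077,-73)"
```

```text
clock: 2.88
position: [0.5716, 0.1756, 0.0812]
tcp_rot: [180.0, 0.0, -73.3]
wrist_force: [-0.6, 2.2, -1.7]
finger_gap: 0.347
tool shift mm [-6.5 -0.7  4.2] turn -0.3
```

```bash
python3 -m creep '[[[-0.006,0,0],0,0.3],[[0,0,0],0,0.3],[[0,0,0.004],0,0.3],[[0,0,0],0,0.3]]';  python3 -m creep '[[[0,0,0],0,0.6],[[0,0,0],0,0.8],[[0,0,0],0,1],[[0,0,0],0,1],[[0,0,0],0,1],[[0,0,0],0,1]]' 50; python3 -c "
from h import *
st()"
```

```text
clock: 3.22
position: [0.5702, 0.1818, 0.0773]
tcp_rot: [-180.0, 0.0, -73.3]
wrist_force: [-0.0, 2.8, 1.1]
finger_gap: 0.354
clock: 3.72
position: [0.5698, 0.1838, 0.0781]
tcp_rot: [-179.9, 0.2, -73.2]
wrist_force: [-2.1, 7.4, 3.4]
finger_gap: 0.235
{'clock': 3.717, 'position': [0.57, 0.184, 0.078], 'tcp_rot': [-179.934, 0.16, -73.23], 'wrist_force': [-2.114, 7.358, 3.439], 'wrist_torque': [1.726, 0.579, -0.026], 'finger_gap': 0.235} j [  11.   30.  -42.   96.   22.   62. -111.]
```

```bash
python3 -m creep '[[[0,0,0],0,1],[[0,0,0],0,1],[[0,0,0],0,1],[[0,0,0],0,1]]'; python3 - <<'E'
from h import *
st()
s,ds,cs=cap("scene"); save("s4",s[160:250,270:380],6)
E
```

```text
clock: 4.05
position: [0.5698, 0.1838, 0.0781]
tcp_rot: [-179.9, 0.2, -73.2]
wrist_force: [-1.9, 8.0, 3.3]
finger_gap: 0.241
{'clock': 4.05, 'position': [0.57, 0.184, 0.078], 'tcp_rot': [-179.932, 0.161, -73.227], 'wrist_force': [-1.928, 8.026, 3.268], 'wrist_torque': [1.71, 0.527, 0.02], 'finger_gap': 0.241} j [  11.   30.  -42.   96.   22.   62. -111.]
```

View pics/s4.png

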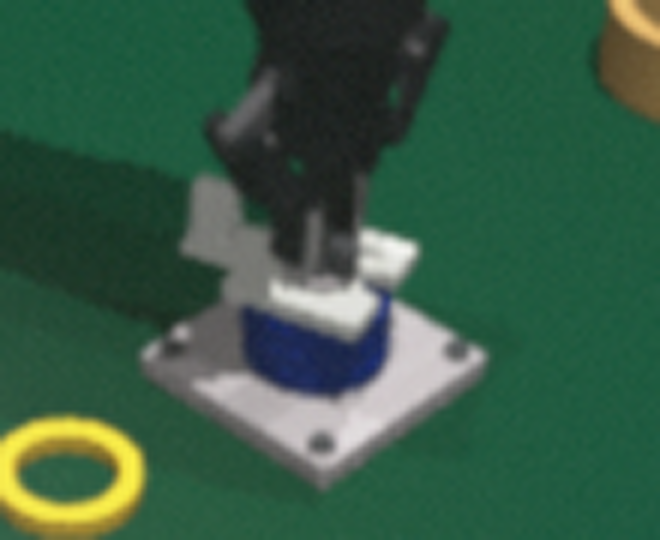

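```bash
python3 -m creep '[[[0,0,0],0,0.4],[[0,0,0],0,0.4],[[0,0,-0.003],0,0.4],[[0,0,-0.003],0,0.4],[[0,0,0],0,0.4]]';  python3 -m creep '[[[0,0,0],0,0.6],[[0,0,0],0,0.8],[[0,0,0],0,1],[[0,0,0],0,1],[[0,0,0],0,1],[[0,0,0],0,1]]' 50; python3 -c "
from h import *
st()"
```

```text
clock: 4.52
position: [0.5706, 0.1808, 0.0839]
tcp_rot: [-180.0, -0.0, -73.4]
wrist_force: [0.5, -0.2, 0.2]
finger_gap: 0.295
clock: 5.02
position: [0.5697, 0.1837, 0.084]
tcp_rot: [-179.9, 0.2, -73.2]
wrist_force: [-3.3, 7.1, 5.3]
finger_gap: 0.121
{'clock': 5.017, 'position': [0.57, 0.184, 0.084], 'tcp_rot': [-179.942, 0.158, -73.243], 'wrist_force': [-3.335, 7.063, 5.318], 'wrist_torque': [1.581, 0.655, -0.026], 'finger_gap': 0.121} j [  11.   30.  -42.   96.   22.   63. -111.]
```

```bash
python3 -m creep '[[[-0.003,0,0],0,1],[[0,0,0],-4,1],[[0,0,0],-4,1],[[0,0,0],0,1],[[0,0,0],0,1]]'; python3 -c "
from h import *
st()"
```

```text
clock: 5.43
position: [0.5696, 0.1844, 0.084]
tcp_rot: [-180.0, 0.0, -65.4]
wrist_force: [-1.9, 2.6, 5.5]
finger_gap: 0.118
{'clock': 5.433, 'position': [0.57, 0.184, 0.084], 'tcp_rot': [-179.958, 0.024, -65.401], 'wrist_force': [-1.866, 2.554, 5.546], 'wrist_torque': [0.361, 0.386, -0.878], 'finger_gap': 0.118} j [  12.   30.  -44.   96.   23.   63. -104.]
```

```bash
python3 -m creep '[[[0,0,0],4,1],[[0,0,0],4,1],[[0,0,0],4,1],[[0,0,0],4,1],[[0,0,0],0,1],[[0,0,0],0,1]]'; python3 -c "
from h import *
st()"
```

```text
clock: 5.93
position: [0.5696, 0.1844, 0.0841]
tcp_rot: [-180.0, -0.0, -81.4]
wrist_force: [-1.9, 1.1, 6.2]
finger_gap: 0.12
{'clock': 5.933, 'position': [0.57, 0.184, 0.084], 'tcp_rot': [-179.951, -0.015, -81.361], 'wrist_force': [-1.868, 1.145, 6.181], 'wrist_torque': [0.233, 0.444, 0.069], 'finger_gap': 0.12} j [  10.   29.  -41.   96.   21.   63. -118.]
```

```bash
python3 -m creep '[[[0,0,0],0,0.4],[[0,0,0],0,0.4],[[0,0,-0.015],0,0.4],[[0,0,-0.015],0,0.4],[[0,0,0],-7,0.4],[[0,0,0],-7,0.4],[[0,0,0],-7,0.4],[[0,0,0],-7,0.4],[[0,0,0],-7,0.4],[[0,0,0],-7,0.4],[[0,0,0],-7,0.4],[[0,0,0],-7,0.4],[[0,0,0],-7,0.4],[[0,0,0],-7,0.4],[[0,0,0],-7,0.4],[[0,0,0],-7,0.4],[[0,0,0],-7,0.4],[[0,0,0],-7,0.4],[[0,0,0],-7,0.4]]';python3 -m creep '[[[0,0,0],-7,0.4],[[0,0,0],-7,0.4],[[0,0,0],-7,0.4],[[0,0,0],-7,0.4],[[0,0,0],-7,0.4],[[0,0,0],-7,0.4],[[0,0,0],-7,0.4],[[0,0,0],-7,0.4],[[0,0,0],-7,0.4],[[0,0,0],-7,0.4],[[0,0,0],-5,0.4],[[0,0,0],0,0.4]]'; python3 -c "
from h import *
st();to(.5697,.1842,.083,98.6)"
```

```text
clock: 7.52
position: [0.5695, 0.1835, 0.1131]
tcp_rot: [180.0, 0.0, 24.0]
wrist_force: [-0.6, -0.1, 0.4]
finger_gap: 0.302
clock: 8.52
position: [0.5694, 0.1835, 0.1128]
tcp_rot: [-179.9, 0.0, 98.8]
wrist_force: [0.1, -0.1, 0.4]
finger_gap: 0.301
{'clock': 8.517, 'position': [0.569, 0.183, 0.113], 'tcp_rot': [-179.95, 0.008, 98.845], 'wrist_force': [0.131, -0.119, 0.351], 'wrist_torque': [0.085, 0.022, -0.061], 'finger_gap': 0.301} j [ 30.  45. -74.  94.  44.  77.  47.]
tool shift mm [ 0.7  0.4 29.8] turn 0.2
```

```bash
python3 -m creep '[[[0.0005,0,0.015],0,0.4],[[0,0,0.015],0,0.4],[[0,0,0],0,0.4],[[0,0,0],0,0.7],[[0,0,0],0,1],[[0,0,0],0,1],[[0,0,0],0,1],[[0,0,0],0,1],[[0,0,0],0,1]]' 60; python3 -c "
from h import *
st()"; python3 -m creep '[[[0,0,-0.0003],7,1],[[0,0,-0.0003],7,1],[[0,0,-0.0003],7,1],[[0,0,-0.0003],7,1],[[0,0,-0.0003],7,1],[[0,0,-0.0003],7,1],[[0,0,-0.0003],7,1],[[0,0,-0.0003],7,1]]'; python3 -c "
from h import *
st()"
```

```text
clock: 9.27
position: [0.5688, 0.1845, 0.0831]
tcp_rot: [-179.9, 0.0, 98.7]
wrist_force: [-2.1, 0.9, -9.2]
finger_gap: 0.112
{'clock': 9.267, 'position': [0.569, 0.185, 0.083], 'tcp_rot': [-179.946, 0.016, 98.665], 'wrist_force': [-2.131, 0.903, -9.169], 'wrist_torque': [0.238, 0.433, 0.078], 'finger_gap': 0.112} j [ 29.  46. -73.  95.  46.  74.  46.]
clock: 9.93
position: [0.5693, 0.1867, 0.0863]
tcp_rot: [-179.9, -0.2, 42.4]
wrist_force: [1.6, 7.4, -9.9]
finger_gap: 0.122
{'clock': 9.933, 'position': [0.569, 0.187, 0.086], 'tcp_rot': [-179.917, -0.177, 42.408], 'wrist_force': [1.555, 7.402, -9.935], 'wrist_torque': [1.724, -0.35, 0.152], 'finger_gap': 0.122} j [ 24.  39. -63.  95.  37.  69.  -5.]
```

```bash
python3 -m creep '[[[0.001,-0.001,-0.0003],7,1],[[0,0,-0.0004],7,1],[[0,0,-0.0004],7,1],[[0,0,-0.0004],7,1],[[0,0,-0.0004],7,1],[[0,0,-0.0004],7,1],[[0,0,-0.0004],7,1],[[0,0,-0.0004],7,1],[[0,0,0],0,1]]'; python3 -c "
from h import *
st()";python3 -m creep '[[[0,0,-0.0004],7,1],[[0,0,-0.0004],7,1],[[0,0,-0.0004],7,1],[[0,0,-0.0004],7,1],[[0,0,-0.0004],7,1],[[0,0,-0.0004],7,1],[[0,0,-0.0004],7,1],[[0,0,0],0,1]]'; python3 -c "
from h import *
st()"
```

```text
clock: 10.68
position: [0.5714, 0.1877, 0.0903]
tcp_rot: [-179.8, -0.3, -13.8]
wrist_force: [7.5, 4.6, -10.6]
finger_gap: 0.12
{'clock': 10.683, 'position': [0.571, 0.188, 0.09], 'tcp_rot': [-179.761, -0.267, -13.751], 'wrist_force': [7.496, 4.554, -10.626], 'wrist_torque': [1.362, -1.725, 0.033], 'finger_gap': 0.12} j [ 18.  33. -53.  95.  29.  66. -56.]
clock: 11.35
position: [0.5728, 0.1865, 0.0934]
tcp_rot: [-179.5, -0.1, -62.8]
wrist_force: [12.9, 2.7, -9.3]
finger_gap: 0.118
{'clock': 11.35, 'position': [0.573, 0.187, 0.093], 'tcp_rot': [-179.549, -0.11, -62.816], 'wrist_force': [12.925, 2.672, -9.32], 'wrist_torque': [0.597, -2.931, -0.044], 'finger_gap': 0.118} j [  12.   29.  -44.   95.   22.   64. -101.]
```

```bash
python3 -m creep '[[[0,0,0],0,0.4],[[0,0,0],0,0.4],[[0,0,-0.015],0,0.4],[[0,0,-0.02],0,0.4],[[0,0,0],-5,0.4],[[0,0,0],0,0.4]]'; python3 - <<'E'
from h import *
st();to(.527,.155,.079,-57.6)
for n in("top","scene"):
    p,d,c=cap(n);W=world(d,c)
    near=np.hypot(W[...,0]-.527,W[...,1]-.155)
    q=W[(near<.02)&(W[...,2]>.07)&(W[...,2]<.095)]; print(n,"tab",rect(q),q.mean(0).round(4),len(q))
E
```

```text
clock: 11.85
position: [0.57, 0.1868, 0.1284]
tcp_rot: [-179.9, -0.1, -57.1]
wrist_force: [0.3, 0.4, -1.1]
finger_gap: 0.303
{'clock': 11.85, 'position': [0.57, 0.187, 0.128], 'tcp_rot': [-179.854, -0.053, -57.073], 'wrist_force': [0.317, 0.367, -1.102], 'wrist_torque': [0.011, -0.032, -0.013], 'finger_gap': 0.303} j [ 13.  28. -46.  94.  21.  68. -94.]
tool shift mm [ 3.2 53.5 49.3] turn 0.5
top tab [array([0., 0.]), array([0., 0.]), np.float64(0.0)] [nan nan nan] 0
scene tab [array([530.3, 153.9]), array([21. , 17.2]), np.float64(43.9)] [0.5317 0.1529 0.0801] 61<stdin>:6: RuntimeWarning: Mean of empty slice.
  ret = um.true_divide(
```

```bash
python3 -m creep '[[[0.002,0.026,0],0,0.3],[[0.002,0.027,0],0,0.3],[[0,0,0],0,0.3],[[0,0,0.025],0,0.3],[[0,0,0.024],0,0.3],[[0,0,0],0,0.3],[[0,0,0],0,0.3]]'; python3 -c "
from h import *
st();to(.527,.155,.079,-57.6)"; python3 -m creep '[[[0,0,0],0,0.6],[[0,0,0],0,0.8],[[0,0,0],0,1],[[0,0,0],0,1],[[0,0,0],0,1],[[0,0,0],0,1]]' 40;  python3 -c "
from h import *
st()"
```

```text
clock: 12.53
position: [0.5259, 0.1541, 0.077]
tcp_rot: [179.9, 0.1, -57.4]
wrist_force: [-0.3, 0.7, 1.1]
finger_gap: 0.349
{'clock': 12.533, 'position': [0.526, 0.154, 0.077], 'tcp_rot': [179.853, 0.079, -57.395], 'wrist_force': [-0.347, 0.67, 1.14], 'wrist_torque': [0.02, -0.009, -0.019], 'finger_gap': 0.349} j [ 17.  25. -46. 104.  21.  60. -94.]
tool shift mm [-0.2 -1.4 -2.1] turn 0.2
clock: 13.03
position: [0.5275, 0.1546, 0.0787]
tcp_rot: [-179.9, -0.0, -57.3]
wrist_force: [-1.2, 0.2, 6.9]
finger_gap: 0.103
{'clock': 13.033, 'position': [0.528, 0.155, 0.079], 'tcp_rot': [-179.908, -0.033, -57.338], 'wrist_force': [-1.17, 0.213, 6.859], 'wrist_torque': [0.19, 0.134, 0.025], 'finger_gap': 0.103} j [ 17.  25. -46. 103.  21.  60. -94.]
```

```bash
python3 -m creep '[[[0,0,-0.002],0,1],[[0,0,0],0,1],[[0,0.006,0],0,1],[[0,0.008,0],0,1],[[0,0.008,0],0,1],[[0,0.008,0],0,1]]' 60; python3 -c "
from h import *
st()"; python3 -m creep '[[[0,0.008,0],0,1],[[0,0.008,0],0,1],[[0,0.008,0],0,1],[[0,0.008,0],0,1],[[0,0.008,0],0,1],[[0,0,0],0,1]]'; python3 - <<'E'
from h import *
st()
s,ds,cs=cap("scene"); save("s5",s[140:260,250:390],5)
E
```

```text
clock: 13.53
position: [0.5006, 0.1372, 0.0795]
tcp_rot: [180.0, -0.0, -57.3]
wrist_force: [0.2, -0.7, -1.2]
finger_gap: 0.1
{'clock': 13.533, 'position': [0.501, 0.137, 0.079], 'tcp_rot': [179.961, -0.007, -57.347], 'wrist_force': [0.179, -0.747, -1.223], 'wrist_torque': [-0.04, 0.021, -0.056], 'finger_gap': 0.1} j [ 21.  21. -47. 108.  18.  59. -92.]
clock: 14.03
position: [0.4667, 0.1152, 0.0796]
tcp_rot: [179.9, -0.0, -57.4]
wrist_force: [-0.7, -0.1, -1.8]
finger_gap: 0.096
{'clock': 14.033, 'position': [0.467, 0.115, 0.08], 'tcp_rot': [179.927, -0.042, -57.367], 'wrist_force': [-0.746, -0.106, -1.779], 'wrist_torque': [-0.06, 0.089, 0.003], 'finger_gap': 0.096} j [ 25.  16. -49. 113.  15.  57. -88.]
```

View pics/s5.png

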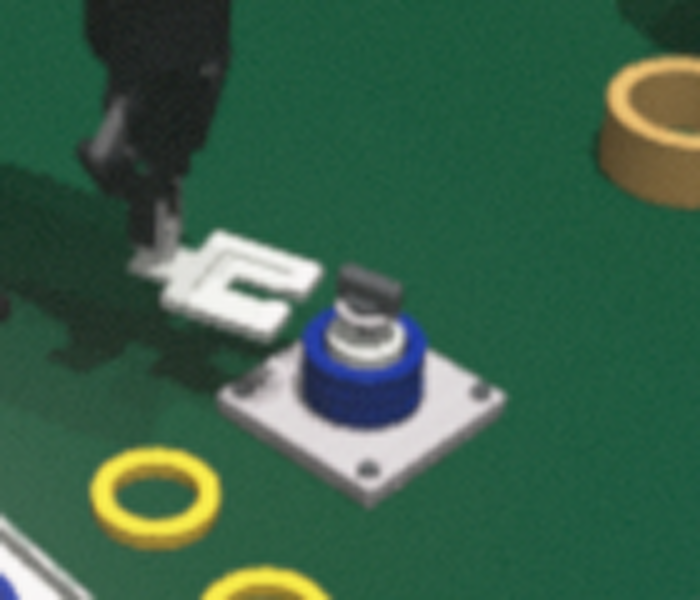

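```bash
python3 -m creep '[[[0,0.01,-0.02],0,1],[[-0.02,0,-0.01],0,1],[[-0.025,0,0],0,1],[[-0.025,0,0],0,1],[[-0.025,0,0],0,1],[[-0.025,0,0],0,1],[[-0.02,-0.01,0],0,1],[[0,0,0],0,1]]'; python3 -c "
from h import *
st();to(.396,.242,.025,-57.4)"
```

```text
clock: 14.75
position: [0.3913, 0.2388, 0.1105]
tcp_rot: [-179.9, 0.1, -57.0]
wrist_force: [0.4, -0.3, -1.6]
finger_gap: 0.097
{'clock': 14.75, 'position': [0.391, 0.239, 0.11], 'tcp_rot': [-179.854, 0.081, -57.044], 'wrist_force': [0.437, -0.294, -1.57], 'wrist_torque': [-0.064, 0.062, -0.043], 'finger_gap': 0.097} j [  16.   11.  -56.  115.   11.   59. -103.]
tool shift mm [-0.1 -5.5 85.5] turn 0.4
```

```bash
python3 -m creep '[[[0,-0.005,0.02],0,1],[[0,0,0.02],0,1],[[0,0,0.02],0,1],[[0,0,0.015],0,1],[[0,0,0.006],0,1],[[0,0,0.004],0,1],[[0,0,0.002],0,1],[[0,0,0],0,1]]'; python3 -c "
from h import *
st()"
```

```text
clock: 15.42
position: [0.3971, 0.2372, 0.0235]
tcp_rot: [-180.0, -0.0, -57.3]
wrist_force: [-0.3, -0.4, -1.2]
finger_gap: 0.098
{'clock': 15.417, 'position': [0.397, 0.237, 0.023], 'tcp_rot': [-179.96, -0.02, -57.338], 'wrist_force': [-0.262, -0.413, -1.197], 'wrist_torque': [0.039, -0.014, 0.001], 'finger_gap': 0.098} j [  10.   21.  -51.  118.   22.   51. -111.]
```

```bash
python3 -m creep '[[[0,0,0],0,0.6],[[0,0,0],0,0.3],[[0,0,0],0,0.3],[[0,0,-0.02],0,-0.2],[[0,0,-0.03],0,-0.6],[[0,0,-0.04],0,-1],[[0,0,-0.035],0,-1],[[0,0,0],7,-1],[[0,0,0],7,-1],[[0,0,0],7,-1],[[0,0,0],0,-1]]';python3 - <<'E'
from h import *
st();to(.570,.184,.12,-79)
for n in("top","scene"):
    p,d,c=cap(n);W=world(d,c);near=np.hypot(W[...,0]-.57,W[...,1]-.184)
    b=p.astype(int); q=W[(near<.06)&(b[...,2]-b[...,0]>40)&(W[...,2]>.045)]; print(n,"ring",rect(q),np.median(q,0).round(3),len(q))
    q=W[(near<.03)&(W[...,2]>.083)&(W[...,2]<.12)]; print("nut",q.mean(0).round(4),q[:,2].max(),len(q))
    q=W[(np.hypot(W[...,0]-.44,W[...,1]-.265)<.08)&(W[...,2]>.0035)&(W[...,2]<.04)&(b.min(-1)>130)]; print("keeper",rect(q))
E
```

```text
clock: 16.33
position: [0.3969, 0.2369, 0.1483]
tcp_rot: [-179.9, -0.0, -78.7]
wrist_force: [0.5, 0.3, -0.1]
finger_gap: 1.0
{'clock': 16.333, 'position': [0.397, 0.237, 0.148], 'tcp_rot': [-179.924, -0.022, -78.687], 'wrist_force': [0.509, 0.291, -0.103], 'wrist_torque': [0.049, 0.04, -0.071], 'finger_gap': 1.0} j [  16.    8.  -55.  112.    8.   64. -121.]
tool shift mm [  85.8 -159.3   28.5] turn 0.3
top ring [array([569.2, 182.9]), array([61.9, 61.5]), np.float64(2.0)] [0.568 0.18  0.052] 168
nut [0.5692 0.1832 0.0928] 0.10160503269277821 57
keeper [array([460.5, 231.7]), array([62.9, 64.5]), np.float64(28.5)]
scene ring [array([576. , 178.5]), array([64. , 59.7]), np.float64(51.4)] [0.585 0.171 0.048] 131
nut [0.5744 0.1806 0.0888] 0.09438085409420449 60
keeper [array([432.5, 255. ]), array([96.2, 70.9]), np.float64(31.3)]
```

```bash
python3 -m creep '[[[0.021,-0.04,0],0,-1],[[0.021,-0.04,0],0,-1],[[0.022,-0.04,0],0,-1],[[0.022,-0.039,0],0,-1],[[0,0,0],0,-1],[[0,0,0],0,-1]]';python3 -c "
from h import *
st();to(.570,.184,.06,-79)"
```

```text
clock: 16.93
position: [0.5577, 0.1876, 0.1465]
tcp_rot: [179.9, 0.1, -78.3]
wrist_force: [-0.6, 1.1, 0.4]
finger_gap: 0.997
{'clock': 16.933, 'position': [0.558, 0.188, 0.146], 'tcp_rot': [179.902, 0.085, -78.303], 'wrist_force': [-0.587, 1.058, 0.396], 'wrist_torque': [0.041, 0.036, 0.003], 'finger_gap': 0.997} j [  15.   26.  -48.   94.   20.   69. -115.]
tool shift mm [  6.1 -11.5  86.5] turn 0.7
```

```bash
python3 -m creep '[[[0.006,-0.011,0],0,-1],[[0,0,0.03],0,-1],[[0,0,0.03],0,-1],[[0,0,0.025],0,-1],[[0,0,0.01],0,-1],[[0,0,0.01],0,-1],[[0,0,0],0,-1],[[0,0,0],0,-1]]';python3 -c "
from h import *
st();to(.570,.184,.041,-79)"
```

```text
clock: 17.6
position: [0.5684, 0.1857, 0.0437]
tcp_rot: [-179.9, 0.0, -78.3]
wrist_force: [-0.0, -1.0, 0.1]
finger_gap: 1.0
{'clock': 17.6, 'position': [0.568, 0.186, 0.044], 'tcp_rot': [-179.947, 0.014, -78.267], 'wrist_force': [-0.036, -0.966, 0.149], 'wrist_torque': [0.001, 0.004, 0.033], 'finger_gap': 1.0} j [  12.   33.  -44.   97.   26.   60. -119.]
tool shift mm [ 2.  -1.2  2.7] turn 0.7
```

```bash
python3 -m creep '[[[0.002,-0.001,0.002],0,-0.8],[[0,0,0],0,-0.6],[[0,0,0],0,-0.3],[[0,0,0],0,0],[[0,0,0],0,0.2],[[0,0,0],0,0.2],[[0,0,0],0,0.2]]' 40;python3 - <<'E'
from h import *
st()
s,ds,cs=cap("scene"); save("s6",s[140:260,260,None][:0] if 0 else s[150:250,280:400],6)
E
```

```text
clock: 18.18
position: [0.5705, 0.1834, 0.0426]
tcp_rot: [-179.9, -0.0, -78.4]
wrist_force: [-1.6, -2.4, 9.6]
finger_gap: 0.754
{'clock': 18.183, 'position': [0.571, 0.183, 0.043], 'tcp_rot': [-179.88, -0.045, -78.359], 'wrist_force': [-1.625, -2.387, 9.612], 'wrist_torque': [-0.492, 0.599, -0.017], 'finger_gap': 0.754} j [  12.   33.  -44.   97.   26.   60. -119.]
```

View pics/s6.png

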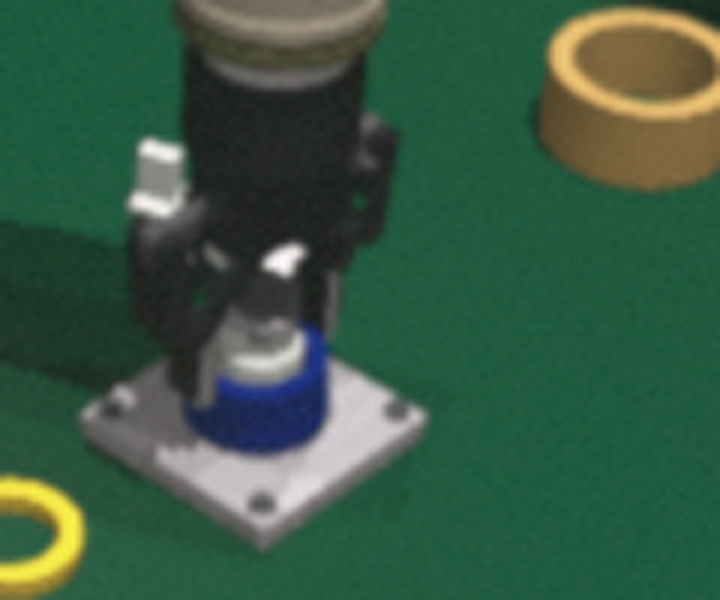

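```bash
python3 -m creep '[[[0,0,-0.01],0,0.4],[[0,0,-0.015],0,0.4],[[0,0,-0.02],0,0.4],[[0,0,-0.025],0,0.4],[[0,0,-0.03],0,0.4],[[0,0,-0.01],0,0.4],[[0,0,0],0,0.4]]';python3 - <<'E'
from h import *
st()
s,ds,cs=cap("scene"); save("s7",s[110:250,270:400],5)
E
```

```text
clock: 18.82
position: [0.5712, 0.1845, 0.1552]
tcp_rot: [-179.6, 0.0, -78.3]
wrist_force: [0.8, 1.0, -0.2]
finger_gap: 0.756
{'clock': 18.817, 'position': [0.571, 0.184, 0.155], 'tcp_rot': [-179.645, 0.012, -78.33], 'wrist_force': [0.76, 1.034, -0.215], 'wrist_torque': [-0.024, -0.007, -0.032], 'finger_gap': 0.756} j [  15.   26.  -47.   92.   20.   70. -115.]
```

View pics/s7.png

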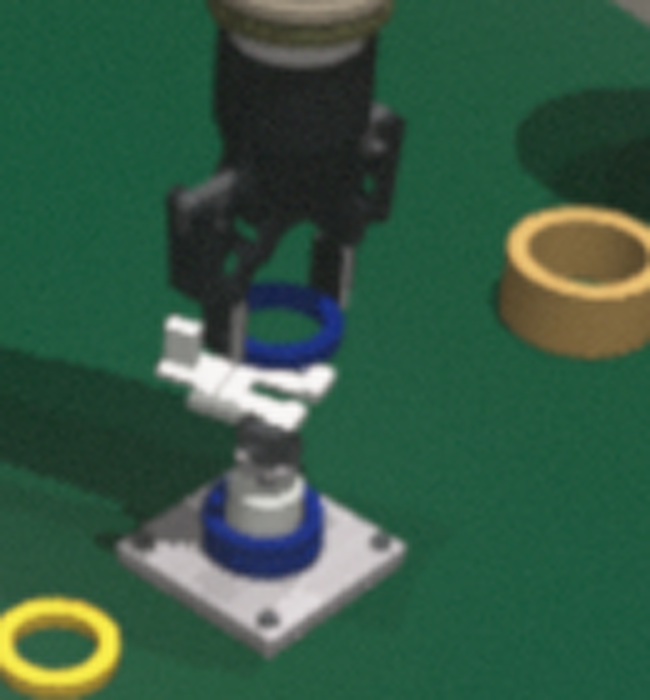

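```bash
cat >> h.py <<'E'
def tray(sv=None):
    p,d,c=cap("top"); W=world(d,c); hsv=cv2.cvtColor(p,cv2.COLOR_RGB2HSV)
    m=(W[...,0]>.35)&(W[...,0]<.78)&(W[...,1]>-.42)&(W[...,1]<.02)&(W[...,2]<.03)&((hsv[...,1]<45)&(hsv[...,2]>90)|(hsv[...,0]>105)&(hsv[...,0]<130)&(hsv[...,1]>90))
    n,l,s,cen=cv2.connectedComponentsWithStats(m.astype(np.uint8)); i=1+np.argmax(s[1:,4]); q=W[l==i]
    r=rect(q); print("tray",r); a=r[2] if r[1][0]<r[1][1] else r[2]-90
    a=np.radians(a); e=np.array([[np.cos(a),-np.sin(a)],[np.sin(a),np.cos(a)]]); o=r[0]/1000
    for t in((47,62),(-47,58),(47,-60),(-47,-55)): print(t,(o+e@(np.array(t)/1000)).round(4))
    m=(W[...,0]>.35)&(W[...,0]<.78)&(W[...,1]>-.42)&(W[...,1]<.02)&(W[...,2]<.05)&(hsv[...,0]>105)&(hsv[...,0]<130)&(hsv[...,1]>110)
    n,l,s,cen=cv2.connectedComponentsWithStats(m.astype(np.uint8))
    for i in range(1,n):
        if s[i,4]>40: print("ring",s[i,4],rect(W[l==i]),"tray frame",(e.T@(rect(W[l==i])[0]/1000-o)).round(3))
    if sv: save(sv,p[100:260,180:420],3)
E
python3 -c "
from h import *
tray()"
```

```text
tray [array([ 580.8, -154.5]), array([195.6, 244.1]), np.float64(10.9)]
(47, 62) [ 0.6152 -0.0847]
(-47, 58) [ 0.5237 -0.1064]
(47, -60) [ 0.6383 -0.2045]
(-47, -55) [ 0.545  -0.2174]
ring 156 [array([615.2, -79.1]), array([62.4, 63.7]), np.float64(16.9)] tray frame [0.048 0.068]
```

```bash
python3 -m creep '[[[0.015,0.004,0],0,0.4],[[0.03,0.008,0],0,0.4],[[0.035,0.01,0],0,0.4],[[0.035,0.01,0],0,0.4],[[0.035,0.01,0],0,0.4],[[0.035,0.01,0],0,0.4],[[0.035,0.01,0],0,0.4],[[0.035,0.01,0],0,0.4],[[0.035,0.01,0],0,0.4],[[0.035,0.01,0],0,0.4],[[0.03,0.008,0],0,0.4],[[0.02,0.004,0],0,0.4],[[0.013,0.003,0],0,0.4],[[0,0,0],0,0.4],[[0,0,0],0,0.4]]'; python3 -c "
from h import *
tray();st();to(.545,-.2174,.01,-79)"
```

```text
clock: 20.17
position: [0.5429, -0.2174, 0.1499]
tcp_rot: [180.0, 0.1, -78.3]
wrist_force: [-1.0, 1.0, -1.1]
finger_gap: 0.759
tray [array([ 580.2, -153.4]), array([195.3, 240.6]), np.float64(10.8)]
(47, 62) [ 0.6147 -0.0837]
(-47, 58) [ 0.5232 -0.1052]
(47, -60) [ 0.6376 -0.2035]
(-47, -55) [ 0.5443 -0.2162]
ring 158 [array([616.3, -78.9]), array([62.3, 63.8]), np.float64(47.1)] tray frame [0.049 0.066]
{'clock': 20.217, 'position': [0.543, -0.216, 0.15], 'tcp_rot': [179.98, 0.08, -78.244], 'wrist_force': [-0.281, 0.703, -0.403], 'wrist_torque': [0.056, 0.011, 0.028], 'finger_gap': 0.755} j [ 50.  23. -40.  95.  15.  68. -72.]
tool shift mm [  1.6  -1.6 140.2] turn 0.8
```

```bash
python3 -m creep '[[[0.001,-0.001,0.03],0,0.4],[[0,0,0.03],0,0.4],[[0,0,0.03],0,0.4],[[0,0,0.02],0,0.4],[[0,0,0.015],0,0.4],[[0,0,0.008],0,0.4],[[0,0,0.004],0,0.4],[[0,0,0.003],0,0.4],[[0,0,0],0,0.4],[[0,0,0],0,0.4]]'; python3 -c "
from h import *
st()"
```

```text
clock: 21.05
position: [0.545, -0.2189, 0.0117]
tcp_rot: [-179.9, -0.0, -78.3]
wrist_force: [0.6, 0.1, -1.0]
finger_gap: 0.757
{'clock': 21.05, 'position': [0.545, -0.219, 0.012], 'tcp_rot': [-179.939, -0.047, -78.32], 'wrist_force': [0.577, 0.126, -1.046], 'wrist_torque': [-0.035, -0.003, -0.019], 'finger_gap': 0.757} j [ 46.  32. -36. 100.  23.  55. -77.]
```

```bash
python3 -m creep '[[[0,0,0.0015],0,0.4],[[0,0,0.0015],0,0.4],[[0,0,0],0,0.4],[[0,0,0],0,0.4]]'; python3 -m creep '[[[0,0,0],0,-0.4],[[0,0,0],0,-0.65],[[0,0,0],0,-0.65],[[0,0,-0.01],0,-0.65],[[0,0,-0.02],0,-0.7],[[0,0,-0.03],0,-1],[[0,0,-0.03],0,-1],[[0,0,-0.03],0,-1],[[0,0,-0.015],0,-1]]'; python3 -c "
from h import *
tray();st();to(.570,.184,.15,-79)"
```

```text
clock: 21.38
position: [0.5444, -0.219, 0.0079]
tcp_rot: [-180.0, -0.0, -78.3]
wrist_force: [0.5, -0.4, -0.5]
finger_gap: 0.756
clock: 22.13
position: [0.5458, -0.219, 0.1475]
tcp_rot: [-179.8, -0.2, -78.3]
wrist_force: [0.5, 0.4, -0.6]
finger_gap: 1.003
tray [array([ 580.7, -153.7]), array([196.3, 241.6]), np.float64(11.0)]
(47, 62) [ 0.615  -0.0839]
(-47, 58) [ 0.5235 -0.1057]
(47, -60) [ 0.6383 -0.2036]
(-47, -55) [ 0.5451 -0.2167]
ring 157 [array([616.7, -79.5]), array([62.3, 63.6]), np.float64(48.2)] tray frame [0.049 0.066]
{'clock': 22.183, 'position': [0.547, -0.219, 0.149], 'tcp_rot': [-179.66, -0.249, -78.321], 'wrist_force': [1.224, -0.63, 1.56], 'wrist_torque': [0.019, -0.046, -0.042], 'finger_gap': 1.0} j [ 50.  23. -40.  94.  16.  68. -72.]
tool shift mm [-390.2 -104.4   -1.8] turn 0.7
```

```bash
python3 -m creep '[[[-0.02,-0.005,0],0,-1],[[-0.035,-0.01,0],0,-1],[[-0.035,-0.01,0],0,-1],[[-0.035,-0.01,0],0,-1],[[-0.035,-0.01,0],0,-1],[[-0.035,-0.01,0],0,-1],[[-0.035,-0.01,0],0,-1],[[-0.035,-0.01,0],0,-1],[[-0.035,-0.01,0],0,-1],[[-0.035,-0.01,0],0,-1],[[-0.03,-0.008,0],0,-1],[[-0.025,-0.006,0],0,-1],[[0,0,0],0,-1],[[0,0,0],0,-1]]'; python3 -c "
from h import *
tray();st();to(.570,.184,.031,-79)"
```

```text
clock: 23.35
position: [0.5717, 0.187, 0.1431]
tcp_rot: [-180.0, 0.0, -78.1]
wrist_force: [1.9, -1.0, 0.1]
finger_gap: 0.997
tray [array([ 580.3, -154.1]), array([194.8, 242.3]), np.float64(10.9)]
(47, 62) [ 0.6147 -0.0843]
(-47, 58) [ 0.5232 -0.106 ]
(47, -60) [ 0.6378 -0.2041]
(-47, -55) [ 0.5445 -0.217 ]
ring 156 [array([615. , -79.2]), array([62.9, 63.6]), np.float64(17.9)] tray frame [0.048 0.067]
ring 156 [array([ 543.4, -219.8]), array([62.6, 61.1]), np.float64(74.7)] tray frame [-0.049 -0.058]
{'clock': 23.4, 'position': [0.572, 0.185, 0.143], 'tcp_rot': [179.995, -0.02, -78.283], 'wrist_force': [0.223, -0.808, -0.16], 'wrist_torque': [-0.049, -0.027, -0.071], 'finger_gap': 0.998} j [  14.   27.  -47.   92.   21.   70. -115.]
tool shift mm [  0.6   2.3 111.9] turn 0.7
```

Ring placed at tray (-49,-58). Now the second ring.

```bash
python3 -m creep '[[[0.0005,0.002,0.03],0,-1],[[0,0,0.03],0,-1],[[0,0,0.025],0,-1],[[0,0,0.015],0,-1],[[0,0,0.005],0,-1],[[0,0,0.003],0,-1],[[0,0,0],0,-1],[[0,0,0],0,-1]]'; python3 -c "
from h import *
st();to(.570,.184,.031,-79)"
```

```text
clock: 24.07
position: [0.5714, 0.1843, 0.0362]
tcp_rot: [-179.9, 0.0, -78.4]
wrist_force: [0.2, 0.2, -0.9]
finger_gap: 0.998
{'clock': 24.067, 'position': [0.571, 0.184, 0.036], 'tcp_rot': [-179.886, 0.001, -78.359], 'wrist_force': [0.232, 0.169, -0.889], 'wrist_torque': [-0.016, -0.054, 0.014], 'finger_gap': 0.998} j [  12.   34.  -44.   97.   27.   59. -119.]
tool shift mm [-0.   1.4  5.1] turn 0.6
```

```bash
python3 -m creep '[[[0,0,0.002],0,-1],[[0,0,0.002],0,-1],[[0,0,0.001],0,-1],[[0,0,0],0,-1]]'; python3 -m creep '[[[0,0,0],0,-0.8],[[0,0,0],0,-0.6],[[0,0,0],0,-0.3],[[0,0,0],0,0],[[0,0,0],0,0.2],[[0,0,0],0,0.4],[[0,0,0],0,0.4]]'; python3 -m creep '[[[0,0,-0.01],0,0.4],[[0,0,-0.015],0,0.4],[[0,0,-0.02],0,0.4],[[0,0,-0.025],0,0.4],[[0,0,-0.03],0,0.4],[[0,0,-0.02],0,0.4],[[0,0,0],0,0.4]]'; python3 - <<'E'
from h import *
tray();st();to(.638,-.204,.15)
s,ds,cs=cap("scene"); save("s8",s[110:250,270:400],5)
E
```

```text
clock: 24.4
position: [0.5704, 0.1841, 0.0298]
tcp_rot: [-180.0, -0.0, -78.3]
wrist_force: [0.3, -0.6, 0.2]
finger_gap: 1.001
clock: 24.98
position: [0.5707, 0.1843, 0.0302]
tcp_rot: [-180.0, -0.0, -78.3]
wrist_force: [-1.2, -0.8, 6.1]
finger_gap: 0.746
clock: 25.57
position: [0.5724, 0.1856, 0.1558]
tcp_rot: [-179.6, 0.0, -78.3]
wrist_force: [-0.2, 0.8, 0.3]
finger_gap: 0.742
tray [array([ 580.5, -153.9]), array([195.9, 241.6]), np.float64(10.8)]
(47, 62) [ 0.615  -0.0842]
(-47, 58) [ 0.5235 -0.1057]
(47, -60) [ 0.6379 -0.204 ]
(-47, -55) [ 0.5446 -0.2167]
ring 156 [array([617.2, -80. ]), array([62.1, 64.9]), np.float64(46.3)] tray frame [0.05  0.066]
ring 154 [array([ 543.9, -220.2]), array([60.7, 62.1]), np.float64(35.3)] tray frame [-0.048 -0.058]
{'clock': 25.617, 'position': [0.572, 0.185, 0.153], 'tcp_rot': [-179.71, 0.006, -78.336], 'wrist_force': [0.079, -0.338, -0.671], 'wrist_torque': [0.013, -0.019, 0.019], 'finger_gap': 0.74} j [  15.   27.  -47.   92.   21.   70. -115.]
tool shift mm [394.3  13.7   3.2]
```

View pics/s8.png

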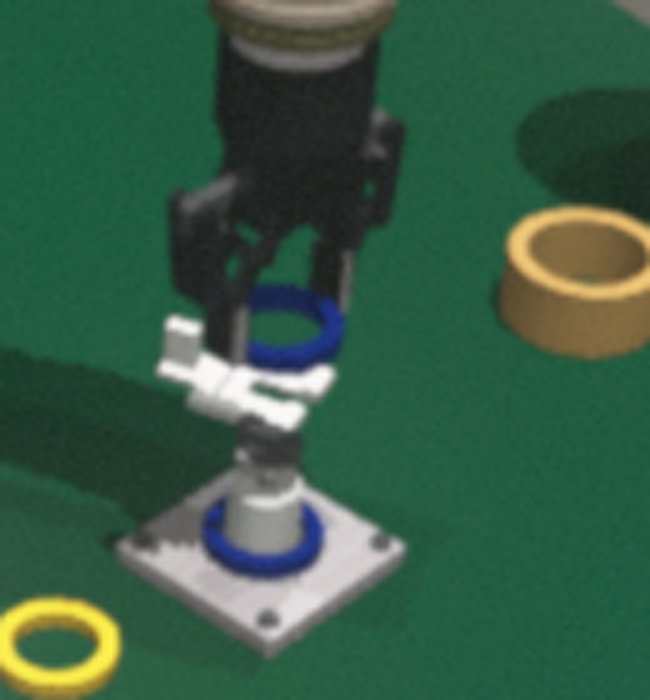

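```bash
python3 -m creep '[[[0.015,0,0],0,0.4],[[0.03,0.001,0],0,0.4],[[0.035,0.001,0],0,0.4],[[0.035,0.001,0],0,0.4],[[0.035,0.001,0],0,0.4],[[0.035,0.001,0],0,0.4],[[0.035,0.001,0],0,0.4],[[0.035,0.001,0],0,0.4],[[0.035,0.001,0],0,0.4],[[0.035,0.001,0],0,0.4],[[0.03,0.002,0],0,0.4],[[0.02,0.002,0],0,0.4],[[0.019,0.001,0],0,0.4],[[0,0,0],0,0.4],[[0,0,0],0,0.4]]'; python3 -c "
from h import *
tray();st();to(.638,-.204,.01,-79)"
```

```text
clock: 26.92
position: [0.6356, -0.2056, 0.1485]
tcp_rot: [179.9, 0.1, -78.5]
wrist_force: [-0.4, 0.1, -0.6]
finger_gap: 0.74
tray [array([ 577.9, -141.5]), array([195.1, 216.3]), np.float64(10.9)]
(47, 62) [ 0.6123 -0.0717]
(-47, 58) [ 0.5208 -0.0934]
(47, -60) [ 0.6354 -0.1915]
(-47, -55) [ 0.5421 -0.2044]
ring 154 [array([614.4, -78.9]), array([63.2, 62.3]), np.float64(16.2)] tray frame [0.048 0.055]
ring 55 [array([ 544.1, -230.1]), array([36.4, 58.1]), np.float64(88.4)] tray frame [-0.05  -0.081]
{'clock': 26.967, 'position': [0.636, -0.204, 0.149], 'tcp_rot': [179.93, 0.081, -78.335], 'wrist_force': [0.644, 0.912, 0.103], 'wrist_torque': [0.03, 0.028, -0.035], 'finger_gap': 0.741} j [ 41.  33. -39.  81.  21.  73. -78.]
tool shift mm [  0.7  -2.3 138.8] turn 0.7
```

```bash
python3 -m creep '[[[0,-0.002,0.03],0,0.4],[[0,0,0.03],0,0.4],[[0,0,0.03],0,0.4],[[0,0,0.02],0,0.4],[[0,0,0.015],0,0.4],[[0,0,0.008],0,0.4],[[0,0,0.003],0,0.4],[[0,0,0.002],0,0.4],[[0,0,0.0015],0,0.4],[[0,0,0],0,0.4],[[0,0,0],0,0.4]]'; python3 -c "
from h import *
st()"
```

```text
clock: 27.88
position: [0.6389, -0.2043, 0.0113]
tcp_rot: [-179.9, -0.0, -78.3]
wrist_force: [0.5, -0.3, -0.3]
finger_gap: 0.746
{'clock': 27.883, 'position': [0.639, -0.204, 0.011], 'tcp_rot': [-179.928, -0.048, -78.347], 'wrist_force': [0.523, -0.262, -0.267], 'wrist_torque': [0.024, -0.021, -0.014], 'finger_gap': 0.746} j [ 39.  41. -36.  87.  27.  61. -81.]
```

```bash
python3 -m creep '[[[0,0,0.002],0,0.4],[[0,0,0.002],0,0.4],[[0,0,0],0,0.4],[[0,0,0],0,0.4]]'; python3 -m creep '[[[0,0,0],0,-0.4],[[0,0,0],0,-0.65],[[0,0,0],0,-0.65],[[0,0,-0.01],0,-0.65],[[0,0,-0.02],0,-0.7],[[0,0,-0.03],0,-1],[[0,0,-0.03],0,-1],[[0,0,-0.03],0,-1],[[0,0,-0.015],0,-1]]'; python3 -c "
from h import *
st();to(.570,.184,.15,-63)"
```

```text
clock: 28.22
position: [0.6388, -0.2044, 0.0073]
tcp_rot: [-180.0, -0.1, -78.3]
wrist_force: [-2.0, 0.7, 7.7]
finger_gap: 0.741
clock: 28.97
position: [0.6397, -0.2041, 0.1462]
tcp_rot: [-179.8, -0.1, -78.3]
wrist_force: [-0.2, -0.5, -0.1]
finger_gap: 0.998
{'clock': 28.967, 'position': [0.64, -0.204, 0.146], 'tcp_rot': [-179.756, -0.122, -78.327], 'wrist_force': [-0.184, -0.542, -0.057], 'wrist_torque': [0.022, -0.017, 0.002], 'finger_gap': 0.998} j [ 41.  34. -39.  81.  22.  73. -78.]
tool shift mm [-394.1  -10.3   -4.6] turn -15.3
```

```bash
python3 -m creep '[[[-0.02,0,0],0,0.4],[[-0.035,-0.001,0],0,0.4],[[-0.035,-0.001,0],0,0.4],[[-0.035,-0.001,0],0,0.4],[[-0.035,-0.001,0],0,0.4],[[-0.035,-0.001,0],0,0.4],[[-0.035,-0.001,0],0,0.4],[[-0.035,-0.001,0],0,0.4],[[-0.035,-0.001,0],0,0.4],[[-0.035,-0.001,0],0,0.4],[[-0.03,-0.001,0],0,0.4],[[-0.028,-0.001,0],0,0.4],[[0,0,0],-7,0.4],[[0,0,0],-7,0.4],[[0,0,0],-2,0.4],[[0,0,0],0,0.4]]'; python3 - <<'E'
from h import *
tray();st();to(.570,.1842,.093,-63)
E
```

```text
clock: 30.3
position: [0.5696, 0.1832, 0.1417]
tcp_rot: [-180.0, -0.0, -62.2]
wrist_force: [-0.4, -0.9, -0.3]
finger_gap: 0.302
tray [array([ 580.4, -153.8]), array([195.3, 241.7]), np.float64(10.9)]
(47, 62) [ 0.6148 -0.084 ]
(-47, 58) [ 0.5233 -0.1057]
(47, -60) [ 0.6379 -0.2038]
(-47, -55) [ 0.5446 -0.2167]
ring 157 [array([ 637.7, -206.5]), array([63.1, 62.7]), np.float64(65.4)] tray frame [ 0.046 -0.063]
ring 156 [array([616. , -79.3]), array([63.4, 64.1]), np.float64(69.8)] tray frame [0.049 0.066]
ring 155 [array([ 543.9, -220.8]), array([60.8, 64.3]), np.float64(32.6)] tray frame [-0.049 -0.059]
{'clock': 30.35, 'position': [0.57, 0.183, 0.142], 'tcp_rot': [-179.986, -0.004, -62.402], 'wrist_force': [-0.251, -0.276, 0.522], 'wrist_torque': [-0.039, -0.032, -0.032], 'finger_gap': 0.302} j [  17.   28.  -50.   93.   23.   70. -100.]
tool shift mm [-0.9 -0.8 48.7] turn 0.6
```

```bash
python3 -m creep '[[[-0.001,-0.001,0.02],0,0.4],[[0,0,0.02],0,0.4],[[0,0,0.009],0,0.4],[[0,0,0],0,0.4],[[0,0,0],0,0.4],[[0,0,0],0,0.7],[[0,0,0],0,1],[[0,0,0],0,1],[[0,0,0],0,1],[[0,0,0],0,1]]' 60; python3 -c "
from h import *
st()"; python3 -m creep '[[[0,0,0.0003],-7,1],[[0,0,0.0004],-7,1],[[0,0,0.0003],-7,1],[[0,0,0.0004],-7,1],[[0,0,0.0003],-7,1],[[0,0,0.0004],-7,1],[[0,0,0.0003],-7,1],[[0,0,0.0004],-7,1],[[0,0,0.0003],-7,1],[[0,0,0.0004],-7,1],[[0,0,0],0,1]]'; python3 -c "
from h import *
st()"
```

```text
clock: 31.18
position: [0.5709, 0.1845, 0.0935]
tcp_rot: [-179.9, -0.0, -62.4]
wrist_force: [-0.3, -1.6, 7.0]
finger_gap: 0.112
{'clock': 31.183, 'position': [0.571, 0.184, 0.094], 'tcp_rot': [-179.89, -0.045, -62.362], 'wrist_force': [-0.312, -1.581, 7.031], 'wrist_torque': [-0.282, 0.155, -0.031], 'finger_gap': 0.112} j [  15.   31.  -49.   95.   25.   65. -102.]
clock: 32.1
position: [0.5717, 0.184, 0.0898]
tcp_rot: [-180.0, -0.2, 8.0]
wrist_force: [2.3, -2.2, 5.2]
finger_gap: 0.118
{'clock': 32.1, 'position': [0.572, 0.184, 0.09], 'tcp_rot': [-179.991, -0.167, 7.963], 'wrist_force': [2.315, -2.234, 5.193], 'wrist_torque': [-0.412, -0.76, 0.091], 'finger_gap': 0.118} j [ 24.  38. -62.  95.  35.  69. -38.]
```

```bash
python3 -m creep '[[[0,0,0.0003],-7,1],[[0,0,0.0004],-7,1],[[0,0,0.0003],-7,1],[[0,0,0.0004],-7,1],[[0,0,0.0003],-7,1],[[0,0,0.0004],-7,1],[[0,0,0.0003],-7,1],[[0,0,0],0,1]]'; python3 -c "
from h import *
st()"; python3 -m creep '[[[0,0,0.0003],-7,1],[[0,0,0.0004],-7,1],[[0,0,0.0003],-7,1],[[0,0,0.0004],-7,1],[[0,0,0.0003],-7,1],[[0,0,0.0004],-7,1],[[0,0,0],0,1]]'; python3 -c "
from h import *
st()"
```

```text
clock: 32.77
position: [0.5721, 0.1844, 0.0873]
tcp_rot: [179.9, -0.2, 56.9]
wrist_force: [6.4, -0.1, 2.5]
finger_gap: 0.109
{'clock': 32.767, 'position': [0.572, 0.184, 0.087], 'tcp_rot': [179.868, -0.191, 56.923], 'wrist_force': [6.435, -0.134, 2.481], 'wrist_torque': [0.028, -1.491, 0.052], 'finger_gap': 0.109} j [ 28.  44. -70.  95.  43.  73.   6.]
clock: 33.35
position: [0.5722, 0.185, 0.0852]
tcp_rot: [179.8, -0.1, 98.9]
wrist_force: [7.4, 1.3, 1.0]
finger_gap: 0.117
{'clock': 33.35, 'position': [0.572, 0.185, 0.085], 'tcp_rot': [179.75, -0.119, 98.941], 'wrist_force': [7.369, 1.316, 1.023], 'wrist_torque': [0.566, -1.773, 0.004], 'finger_gap': 0.117} j [ 30.  49. -76.  95.  49.  76.  45.]
```

```bash
python3 -m creep '[[[0,0,0.0004],-6,1],[[0,0,0],0,1]]'; python3 -c "
from h import *
st()"; python3 -m creep '[[[0,0,0],0,0.4],[[0,0,0],0,0.4],[[0,0,-0.02],0,0.2],[[0,0,-0.02],0,-1],[[0,0,0],0,-1],[[0,0,0],0,-1],[[0,0,0],0,-1],[[0,0,0],0,-1]]'; python3 - <<'E'
from h import *
st();to(.5705,.184,.022)
p,d,c=cap("scene");W=world(d,c);near=np.hypot(W[...,0]-.57,W[...,1]-.184);b=p.astype(int)
q=W[(near<.06)&(b[...,2]-b[...,0]>40)]; print("ring",rect(q),np.median(q,0).round(3),np.percentile(q[:,2],[5,95]),len(q))
E
```

```text
clock: 33.52
position: [0.5721, 0.1852, 0.085]
tcp_rot: [179.7, -0.1, 104.8]
wrist_force: [7.5, 3.9, 1.4]
finger_gap: 0.111
{'clock': 33.517, 'position': [0.572, 0.185, 0.085], 'tcp_rot': [179.732, -0.093, 104.843], 'wrist_force': [7.483, 3.922, 1.401], 'wrist_torque': [0.606, -1.731, -0.002], 'finger_gap': 0.111} j [ 31.  50. -77.  95.  50.  77.  50.]
clock: 34.18
position: [0.5697, 0.1839, 0.1229]
tcp_rot: [-179.9, 0.0, 104.6]
wrist_force: [-0.7, 0.1, -0.6]
finger_gap: 0.999
{'clock': 34.183, 'position': [0.57, 0.184, 0.123], 'tcp_rot': [-179.922, 0.034, 104.64], 'wrist_force': [-0.666, 0.142, -0.601], 'wrist_torque': [-0.005, 0.015, -0.052], 'finger_gap': 0.999} j [ 31.  48. -79.  93.  47.  80.  51.]
tool shift mm [-1.000e-01  1.000e+00  1.009e+02] 
ring [array([580.5, 178.9]), array([61.7, 54.9]), np.float64(55.0)] [0.591 0.172 0.023] [0.01810893 0.02658646] 136
```

```bash
python3 -m creep '[[[0,0.001,0],7,-1],[[0,0,0],7,-1],[[0,0,0],7,-1],[[0,0,0],7,-1],[[0,0,0],7,-1],[[0,0,0],7,-1],[[0,0,0],7,-1],[[0,0,0],7,-1],[[0,0,0],7,-1],[[0,0,0],7,-1],[[0,0,0],7,-1],[[0,0,0],7,-1],[[0,0,0],7,-1],[[0,0,0],7,-1],[[0,0,0],7,-1],[[0,0,0],7,-1],[[0,0,0],7,-1],[[0,0,0],7,-1],[[0,0,0],7,-1],[[0,0,0],7,-1]]'; python3 -m creep '[[[0,0,0],7,-1],[[0,0,0],7,-1],[[0,0,0],7,-1],[[0,0,0],7,-1],[[0,0,0],7,-1],[[0,0,0],7,-1],[[0,0,0.03],0,-1],[[0,0,0.03],0,-1],[[0,0,0.02],0,-1],[[0,0,0.01],0,-1],[[0,0,0],0,-1],[[0,0,0],0,-1]]'; python3 -c "
from h import *
st();to(.570,.184,.021,-79)"
```

```text
clock: 35.9
position: [0.5707, 0.1844, 0.1231]
tcp_rot: [179.9, 0.0, -35.7]
wrist_force: [0.2, -0.2, 1.1]
finger_gap: 0.998
clock: 36.9
position: [0.571, 0.1848, 0.034]
tcp_rot: [180.0, 0.0, -77.3]
wrist_force: [-0.9, 0.8, 0.8]
finger_gap: 0.992
{'clock': 36.9, 'position': [0.571, 0.185, 0.034], 'tcp_rot': [179.972, 0.016, -77.331], 'wrist_force': [-0.922, 0.812, 0.762], 'wrist_torque': [0.007, -0.016, 0.022], 'finger_gap': 0.992} j [  11.   34.  -43.   97.   27.   59. -118.]
tool shift mm [ 0.6  1.1 13. ] turn 1.7
```

Creep down, watching force.

```bash
python3 -m creep '[[[0,0.001,0.004],0,-1],[[0,0,0.003],0,-1],[[0,0,0.002],0,-1],[[0,0,0],0,-1],[[0,0,0],0,-1]]'; python3 -m creep '[[[0,0,0.002],0,-1],[[0,0,0],0,-1],[[0,0,0],0,-1]]'
```

```text
clock: 37.32
position: [0.5702, 0.1843, 0.0251]
tcp_rot: [-180.0, -0.0, -77.3]
wrist_force: [0.6, -0.5, 0.7]
finger_gap: 0.997
clock: 37.57
position: [0.5701, 0.1843, 0.0228]
tcp_rot: [180.0, -0.0, -77.3]
wrist_force: [0.5, 0.3, -0.3]
finger_gap: 1.001
```

```bash
python3 -m creep '[[[0,0,0.0015],0,-1],[[0,0,0],0,-1],[[0,0,0],0,-1]]';python3 -m creep '[[[0,0,0],0,-0.8],[[0,0,0],0,-0.6],[[0,0,0],0,-0.3],[[0,0,0],0,0],[[0,0,0],0,0.2],[[0,0,0],0,0.4],[[0,0,0],0,0.4]]'; python3 -m creep '[[[0,0,-0.01],0,0.4],[[0,0,-0.015],0,0.4],[[0,0,-0.02],0,0.4],[[0,0,-0.025],0,0.4],[[0,0,-0.03],0,0.4],[[0,0,-0.03],0,0.4],[[0,0,0],0,0.4]]'; python3 - <<'E'
from h import *
tray();st();to(.5233,-.1055,.15,-79)
s,ds,cs=cap("scene"); save("s9",s[110:250,270:400],5)
E
```

```text
clock: 37.82
position: [0.57, 0.1844, 0.0212]
tcp_rot: [180.0, -0.0, -77.3]
wrist_force: [0.1, 0.4, -0.1]
finger_gap: 0.998
clock: 38.4
position: [0.5703, 0.1845, 0.0223]
tcp_rot: [-180.0, -0.0, -77.3]
wrist_force: [-3.9, -0.8, 8.8]
finger_gap: 0.729
clock: 38.98
position: [0.5726, 0.1861, 0.1588]
tcp_rot: [-179.5, 0.0, -77.3]
wrist_force: [1.1, 0.3, -0.5]
finger_gap: 0.727
tray [array([ 580.5, -153.8]), array([195.3, 241.8]), np.float64(10.9)]
(47, 62) [ 0.6149 -0.084 ]
(-47, 58) [ 0.5234 -0.1057]
(47, -60) [ 0.638  -0.2038]
(-47, -55) [ 0.5447 -0.2167]
ring 159 [array([ 637.6, -205.9]), array([63.1, 63. ]), np.float64(59.0)] tray frame [ 0.046 -0.062]
ring 156 [array([615.3, -79.2]), array([63.5, 63.2]), np.float64(15.6)] tray frame [0.048 0.067]
ring 155 [array([ 543.9, -220.2]), array([61.6, 61.8]), np.float64(40.0)] tray frame [-0.048 -0.058]
{'clock': 39.033, 'position': [0.572, 0.185, 0.156], 'tcp_rot': [-179.622, 0.01, -77.329], 'wrist_force': [-0.431, 0.474, -1.205], 'wrist_torque': [-0.04, -0.022, 0.041], 'finger_gap': 0.729} j [  14.   26.  -47.   92.   20.   70. -114.]
tool shift mm [273.3 111.1   5.1] turn 1.7
```

View pics/s9.png

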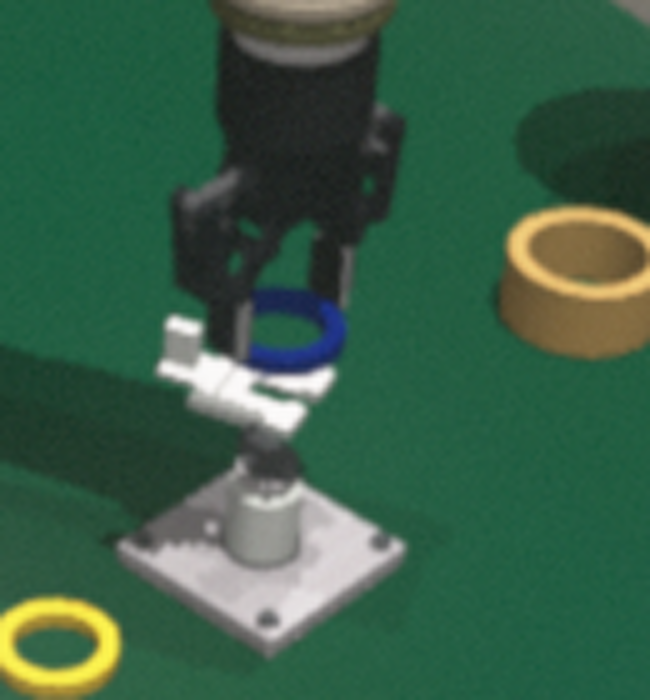

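```bash
python3 -m creep '[[[0.015,0.005,0],0,0.4],[[0.03,0.012,0],0,0.4],[[0.033,0.014,0],0,0.4],[[0.033,0.014,0],0,0.4],[[0.033,0.014,0],0,0.4],[[0.033,0.014,0],0,0.4],[[0.033,0.014,0],0,0.4],[[0.03,0.012,0],0,0.4],[[0.022,0.007,0],0,0.4],[[0.014,0.005,0],0,0.4],[[0,0,0],1.5,0.4],[[0,0,0],0,0.4]]'; python3 -c "
from h import *
tray();st();to(.523,-.1086,.01,-79)"
```

```text
clock: 40.08
position: [0.5215, -0.1104, 0.1507]
tcp_rot: [179.9, 0.0, -79.0]
wrist_force: [-1.1, 0.5, -0.9]
finger_gap: 0.727
tray [array([ 580.6, -154.1]), array([195.3, 242.4]), np.float64(11.0)]
(47, 62) [ 0.6149 -0.0843]
(-47, 58) [ 0.5234 -0.1061]
(47, -60) [ 0.6382 -0.204 ]
(-47, -55) [ 0.545  -0.2171]
ring 72 [array([ 655.3, -204.1]), array([31.9, 63. ]), np.float64(5.3)] tray frame [ 0.064 -0.063]
ring 123 [array([616.4, -74.3]), array([54.4, 65.1]), np.float64(79.4)] tray frame [0.05  0.072]
{'clock': 40.133, 'position': [0.522, -0.109, 0.151], 'tcp_rot': [179.943, 0.037, -78.859], 'wrist_force': [0.293, -0.157, -1.01], 'wrist_torque': [-0.008, -0.058, -0.012], 'finger_gap': 0.731} j [ 45.  16. -43. 102.  12.  66. -81.]
tool shift mm [ -0.4  -1.5 140.8] turn 0.1
```

```bash
python3 -m creep '[[[0,-0.001,0.03],0,0.4],[[0,0,0.03],0,0.4],[[0,0,0.03],0,0.4],[[0,0,0.02],0,0.4],[[0,0,0.013],0,0.4],[[0,0,0.006],0,0.4],[[0,0,0.003],0,0.4],[[0,0,0.002],0,0.4],[[0,0,0],0,0.4],[[0,0,0],0,0.4]]'; python3 -c "
from h import *
st();to(.523,-.1086,.012,-79)"
```

```text
clock: 40.97
position: [0.524, -0.1092, 0.0183]
tcp_rot: [-179.9, -0.1, -78.8]
wrist_force: [-0.5, -0.9, -0.2]
finger_gap: 0.732
{'clock': 40.967, 'position': [0.524, -0.109, 0.018], 'tcp_rot': [-179.92, -0.051, -78.834], 'wrist_force': [-0.47, -0.949, -0.19], 'wrist_torque': [0.048, 0.002, -0.026], 'finger_gap': 0.732} j [ 40.  27. -39. 108.  21.  52. -88.]
tool shift mm [-0.8  0.8  6.3] turn 0.2
```

```bash
python3 -m creep '[[[0,0,0.002],0,0.4],[[0,0,0.002],0,0.4],[[0,0,0.001],0,0.4],[[0,0,0],0,0.4],[[0,0,0],0,0.4]]'; python3 -m creep '[[[0,0,0.001],0,0.4],[[0,0,0],0,0.4],[[0,0,0],0,0.4]]'; python3 -m creep '[[[0,0,0],0,-0.4],[[0,0,0],0,-0.65],[[0,0,0],0,-0.65],[[0,0,-0.01],0,-0.65],[[0,0,-0.02],0,-0.7],[[0,0,-0.03],0,-0.3],[[0,0,-0.03],0,0.4],[[0,0,-0.03],0,0.4],[[0,0,-0.01],0,0.4]]'; python3 -c "
from h import *
st();to(.570,.184,.13,-73)"
```

```text
clock: 41.38
position: [0.5232, -0.1091, 0.0123]
tcp_rot: [180.0, -0.0, -78.8]
wrist_force: [-0.1, -0.3, 1.1]
finger_gap: 0.726
clock: 41.63
position: [0.5233, -0.1091, 0.0113]
tcp_rot: [-180.0, -0.0, -78.8]
wrist_force: [0.0, -0.8, -0.7]
finger_gap: 0.728
clock: 42.38
position: [0.5252, -0.1089, 0.1464]
tcp_rot: [-179.7, -0.2, -78.8]
wrist_force: [0.4, -0.0, 0.9]
finger_gap: 0.307
{'clock': 42.383, 'position': [0.525, -0.109, 0.146], 'tcp_rot': [-179.705, -0.158, -78.806], 'wrist_force': [0.382, -0.045, 0.894], 'wrist_torque': [-0.047, -0.087, -0.006], 'finger_gap': 0.307} j [ 45.  17. -43. 102.  13.  65. -82.]
tool shift mm [-278.7 -100.7   16.2] turn -5.8
```

```bash
python3 -m creep '[[[-0.015,-0.005,0],0,0.4],[[-0.03,-0.011,0],0,0.4],[[-0.033,-0.012,0],0,0.4],[[-0.033,-0.012,0],0,0.4],[[-0.033,-0.012,0],0,0.4],[[-0.033,-0.012,0],0,0.4],[[-0.033,-0.012,0],0,0.4],[[-0.03,-0.012,0],0,0.4],[[-0.022,-0.008,0],0,0.4],[[-0.017,-0.005,0],0,0.4],[[0,0,0],0,0.4],[[0,0,0],-7,0.4],[[0,0,0],-7,0.4],[[0,0,0],-7,0.4],[[0,0,0],-7,0.4],[[0,0,0],-7,0.4],[[0,0,0],-7,0.4],[[0,0,0],-7,0.4],[[0,0,0],-7,0.4],[[0,0,0],-7,0.4]]'; python3 -m creep '[[[0,0,0],-7,0.4],[[0,0,0],-7,0.4],[[0,0,0],-7,0.4],[[0,0,0],-7,0.4],[[0,0,0],-7,0.4],[[0,0,0],-7,0.4],[[0,0,0],-7,0.4],[[0,0,0],-7,0.4],[[0,0,0],-7,0.4],[[0,0,0],-7,0.4],[[0,0,0],-7,0.4],[[0,0,0],-7,0.4],[[0,0,0],-7,0.4],[[0,0,0],-7,0.4],[[0,0,0],-7,0.4],[[0,0,0],-7,0.4],[[0,0,0],-7,0.4],[[0,0,0],0,0.4]]'; python3 -c "
from h import *
tray('t10');st();to(.570,.1842,.086,105)"
```

```text
clock: 44.05
position: [0.5684, 0.1831, 0.1416]
tcp_rot: [180.0, -0.0, -15.5]
wrist_force: [0.2, -0.2, 0.0]
finger_gap: 0.297
clock: 45.55
position: [0.5684, 0.1831, 0.1412]
tcp_rot: [-180.0, 0.0, 103.4]
wrist_force: [-0.2, 0.6, -0.7]
finger_gap: 0.301
tray [array([ 578.5, -153.6]), array([199.8, 243.1]), np.float64(11.0)]
(47, 62) [ 0.6128 -0.0838]
(-47, 58) [ 0.5213 -0.1056]
(47, -60) [ 0.6361 -0.2035]
(-47, -55) [ 0.5429 -0.2166]
ring 157 [array([ 636.9, -206.2]), array([62.8, 64.1]), np.float64(64.5)] tray frame [ 0.047 -0.063]
ring 153 [array([615., -79.]), array([62.6, 63.4]), np.float64(19.4)] tray frame [0.05  0.066]
ring 154 [array([ 544. , -221.3]), array([60. , 64.7]), np.float64(27.9)] tray frame [-0.047 -0.06 ]
ring 146 [array([ 523.7, -111.3]), array([59.7, 62.5]), np.float64(1.9)] tray frame [-0.046  0.052]
{'clock': 45.6, 'position': [0.568, 0.183, 0.141], 'tcp_rot': [-179.968, 0.019, 103.004], 'wrist_force': [0.94, 0.162, 0.268], 'wrist_torque': [0.006, -0.013, 0.047], 'finger_gap': 0.302} j [ 32.  46. -80.  92.  46.  81.  50.]
tool shift mm [ 0.6  1.8 55.2] turn -2.0
```

View pics/t10.png

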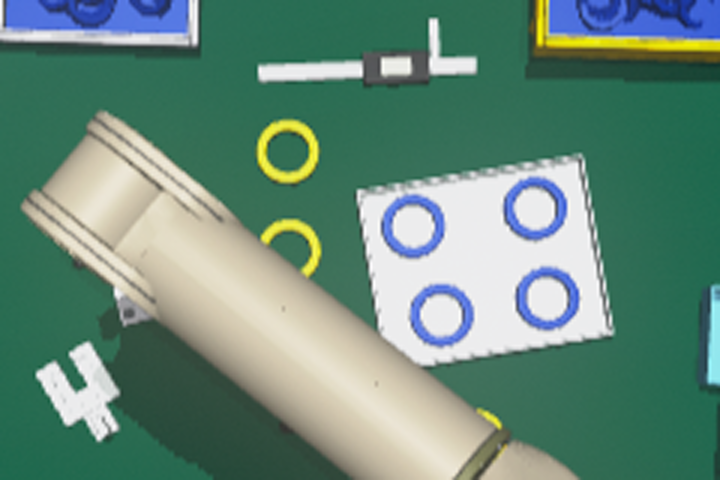

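```bash
python3 -m creep '[[[0.0005,0.0015,0.02],-2,0.4],[[0,0,0.02],0,0.4],[[0,0,0.015],0,0.4],[[0,0,0],0,0.4],[[0,0,0],0,0.4],[[0,0,0],0,0.7],[[0,0,0],0,1],[[0,0,0],0,1],[[0,0,0],0,1],[[0,0,0],0,1]]' 60; python3 -c "
from h import *
st()"; python3 -m creep '[[[0,0,-0.0003],7,1],[[0,0,-0.0004],7,1],[[0,0,-0.0003],7,1],[[0,0,-0.0004],7,1],[[0,0,-0.0003],7,1],[[0,0,-0.0004],7,1],[[0,0,-0.0003],7,1],[[0,0,-0.0004],7,1],[[0,0,0],0,1]]'; python3 -c "
from h import *
st()"
```

```text
clock: 46.43
position: [0.5702, 0.1851, 0.0875]
tcp_rot: [179.9, 0.0, 105.1]
wrist_force: [-1.4, -3.1, 6.6]
finger_gap: 0.111
{'clock': 46.433, 'position': [0.57, 0.185, 0.088], 'tcp_rot': [179.918, 0.026, 105.119], 'wrist_force': [-1.359, -3.147, 6.624], 'wrist_torque': [-0.531, 0.185, -0.046], 'finger_gap': 0.111} j [ 30.  49. -77.  95.  49.  77.  51.]
clock: 47.18
position: [0.5704, 0.1859, 0.0904]
tcp_rot: [179.9, -0.1, 48.9]
wrist_force: [1.6, 2.0, 4.2]
finger_gap: 0.106
{'clock': 47.183, 'position': [0.57, 0.186, 0.09], 'tcp_rot': [179.918, -0.142, 48.857], 'wrist_force': [1.579, 2.023, 4.22], 'wrist_torque': [0.435, -0.369, 0.006], 'finger_gap': 0.106} j [ 27.  42. -68.  95.  41.  72.  -1.]
```

```bash
python3 -m creep '[[[0,0,-0.0003],7,1],[[0,0,-0.0004],7,1],[[0,0,-0.0003],7,1],[[0,0,-0.0004],7,1],[[0,0,-0.0003],7,1],[[0,0,-0.0004],7,1],[[0,0,-0.0003],7,1],[[0,0,-0.0004],7,1],[[0,0,-0.0003],7,1],[[0,0,-0.0004],7,1],[[0,0,-0.0003],7,1],[[0,0,-0.0004],7,1],[[0,0,-0.0003],7,1],[[0,0,-0.0004],7,1],[[0,0,-0.0004],7,1],[[0,0,0],0,1]]'; python3 -c "
from h import *
st()"; python3 -m creep '[[[0,0,0],0,0.4],[[0,0,0],0,0.4],[[0,0,-0.02],0,0.4],[[0,0,-0.03],0,0.4],[[0,0,0],0,0.4]]'; python3 -c "
from h import *
st();to(.397,.2372,.15,-57.3)
p,d,c=cap('scene');W=world(d,c);near=np.hypot(W[...,0]-.57,W[...,1]-.184)
q=W[(near<.03)&(W[...,2]>.06)&(W[...,2]<.1)&(p.max(-1)<110)];print(q[:,2].max(),np.percentile(q[:,2],[50,90]))
"
```

```text
clock: 48.52
position: [0.572, 0.1857, 0.096]
tcp_rot: [-179.7, -0.1, -56.0]
wrist_force: [7.8, 0.7, 3.1]
finger_gap: 0.111
{'clock': 48.517, 'position': [0.572, 0.186, 0.096], 'tcp_rot': [-179.696, -0.11, -56.033], 'wrist_force': [7.833, 0.741, 3.137], 'wrist_torque': [0.334, -1.783, 0.031], 'finger_gap': 0.111} j [ 15.  31. -49.  95.  25.  65. -96.]
clock: 48.93
position: [0.571, 0.1865, 0.149]
tcp_rot: [-179.7, -0.1, -55.6]
wrist_force: [-0.2, 0.0, 1.7]
finger_gap: 0.302
{'clock': 48.933, 'position': [0.571, 0.187, 0.149], 'tcp_rot': [-179.722, -0.063, -55.644], 'wrist_force': [-0.182, 0.022, 1.697], 'wrist_torque': [0.057, -0.043, 0.076], 'finger_gap': 0.302} j [ 17.  28. -51.  92.  23.  70. -94.]
tool shift mm [-140.1  115.1   -1.7] turn 1.7
0.09376777180742724 [0.08333021 0.09079764]
```

```bash
python3 -m creep '[[[-0.02,0.015,0],1.7,0.4],[[-0.024,0.02,0],0,0.4],[[-0.024,0.02,0],0,0.4],[[-0.024,0.02,0],0,0.4],[[-0.024,0.02,0],0,0.4],[[-0.015,0.01,0],0,0.4],[[-0.006,0.006,0],0,0.4],[[0,0,0],0,0.4],[[0,0,0],0,0.4]]'; python3 -c "
from h import *
st();to(.397,.2372,.0255,-57.3)"
```

```text
clock: 49.73
position: [0.4029, 0.2396, 0.1443]
tcp_rot: [180.0, -0.0, -57.5]
wrist_force: [-0.1, 0.1, -0.4]
finger_gap: 0.301
{'clock': 49.733, 'position': [0.403, 0.24, 0.144], 'tcp_rot': [179.995, -0.041, -57.525], 'wrist_force': [-0.076, 0.055, -0.369], 'wrist_torque': [-0.032, 0.009, -0.035], 'finger_gap': 0.301} j [  19.   11.  -59.  111.   10.   64. -102.]
tool shift mm [ -1.2   6.3 118.8] turn -0.2
```

```bash
python3 -m creep '[[[-0.001,0.006,0.03],0,0.3],[[0,0,0.03],0,0.3],[[0,0,0.02],0,0.3],[[0,0,0],0,0.3],[[0,0,0],0,0.3]]'; python3 -c "
from h import *
st();to(.397,.2372,.0255,-57.3)"
```

```text
clock: 50.15
position: [0.3969, 0.2376, 0.0639]
tcp_rot: [179.9, 0.1, -57.6]
wrist_force: [0.5, 0.7, 0.4]
finger_gap: 0.348
{'clock': 50.15, 'position': [0.397, 0.238, 0.064], 'tcp_rot': [179.881, 0.095, -57.57], 'wrist_force': [0.541, 0.682, 0.359], 'wrist_torque': [0.03, 0.055, -0.061], 'finger_gap': 0.348} j [  15.   18.  -56.  116.   18.   55. -108.]
tool shift mm [ 0.4  0.  38.4] turn -0.3
```

```bash
python3 -m creep '[[[0,0,0.02],0,0.3],[[0,0,0.012],0,0.3],[[0,0,0.004],0,0.3],[[0,0,0.002],0,0.3],[[0,0,0],0,0.3],[[0,0,0],0,0.3]]'; python3 -m creep '[[[0,0,0],0,0.6],[[0,0,0],0,0.8],[[0,0,0],0,1],[[0,0,0],0,1],[[0,0,0],0,1],[[0,0,0],0,1]]' 70; python3 -c "
from h import *
st()"; python3 -m creep '[[[0,0,-0.015],0,1],[[0,0,-0.025],0,1],[[0,0,-0.025],0,1],[[0,0,-0.015],0,1],[[0,0,0],0,1],[[0,0,0],0,1]]'; python3 -c "
from h import *
st();to(.4667,.1152,.0815,-57.3)"
```

```text
clock: 50.65
position: [0.3971, 0.2382, 0.0272]
tcp_rot: [-179.9, -0.0, -57.5]
wrist_force: [0.4, -0.5, 0.4]
finger_gap: 0.35
clock: 51.15
position: [0.3971, 0.2381, 0.0273]
tcp_rot: [-180.0, -0.0, -57.5]
wrist_force: [-1.5, -1.3, 8.8]
finger_gap: 0.092
{'clock': 51.15, 'position': [0.397, 0.238, 0.027], 'tcp_rot': [-179.952, -0.046, -57.545], 'wrist_force': [-1.463, -1.254, 8.802], 'wrist_torque': [-0.356, 0.427, -0.04], 'finger_gap': 0.092} j [  12.   22.  -54.  117.   23.   51. -112.]
clock: 51.65
position: [0.3971, 0.2377, 0.1068]
tcp_rot: [-179.9, -0.1, -57.6]
wrist_force: [-0.3, 0.5, -2.6]
finger_gap: 0.089
{'clock': 51.65, 'position': [0.397, 0.238, 0.107], 'tcp_rot': [-179.928, -0.078, -57.57], 'wrist_force': [-0.268, 0.538, -2.599], 'wrist_torque': [-0.029, 0.062, 0.01], 'finger_gap': 0.089} j [  18.   13.  -59.  114.   13.   60. -105.]
tool shift mm [140.7   7.   25.4] turn -0.3
```

```bash
python3 -m creep '[[[0.02,0.002,0],0,1],[[0.025,0.002,0],0,1],[[0.03,0.002,0],0,1],[[0.03,0.001,0],0,1],[[0.02,0,0],0,1],[[0.015,0,0],-0.2,1],[[0,0,0],0,1],[[0,0,0.015],0,1],[[0,0,0.007],0,1],[[0,0,0],0,1],[[0,0,0],0,1]]'; python3 - <<'E'
from h import *
st();to(.4667,.1152,.085,-57.35)
for n in("scene","top"):
    p,d,c=cap(n);W=world(d,c)
    K=.4667+.052*.844,.1152+.052*.536
    q=W[(np.hypot(W[...,0]-K[0],W[...,1]-K[1])<.05)&(W[...,2]>.05)&(W[...,2]<.075)&(p.min(-1)>110)]
    print(n,rect(q),np.percentile(q[:,2],[5,50,95]).round(4),len(q))
    if n=="scene": save("s11",p[140:260,250:390],5)
E
```

```text
clock: 52.57
position: [0.4649, 0.1166, 0.0837]
tcp_rot: [179.9, 0.1, -57.3]
wrist_force: [-0.3, -0.6, -1.5]
finger_gap: 0.094
{'clock': 52.567, 'position': [0.465, 0.117, 0.084], 'tcp_rot': [179.904, 0.066, -57.268], 'wrist_force': [-0.284, -0.612, -1.512], 'wrist_torque': [-0.046, 0.026, -0.042], 'finger_gap': 0.094} j [ 28.  17. -53. 113.  16.  58. -89.]
tool shift mm [ 2.2 -0.8 -1.3] turn 0.1
scene [array([504.2, 138.3]), array([83. , 68.9]), np.float64(31.9)] [0.0567 0.061  0.0654] 411
top [array([543.4, 131.5]), array([17.4,  0.5]), np.float64(32.7)] [0.0591 0.0597 0.0626] 3
```

View pics/s11.png

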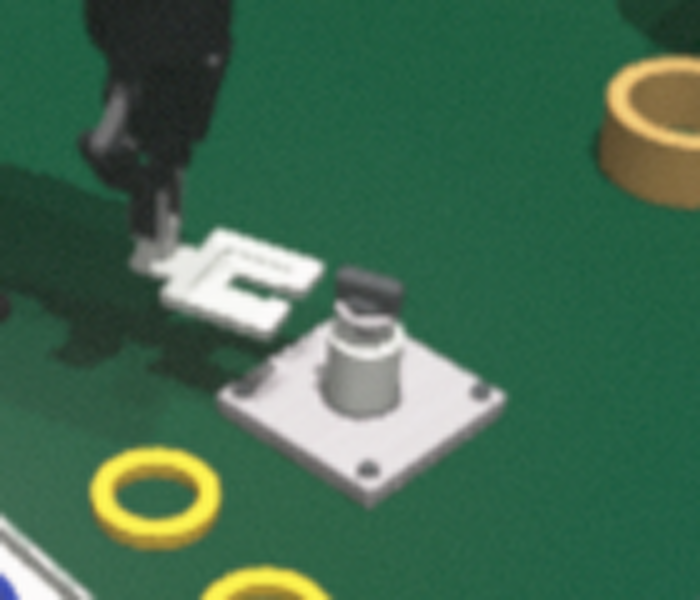

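```bash
python3 -m creep '[[[0.002,0,-0.001],0,1],[[0,0,0],0,1],[[0,-0.008,0],0,1],[[0,-0.008,0],0,1],[[0,-0.008,0],0,1],[[0,0,0],0,1]]'; python3 -c "
from h import *
st();to(.5275,.1546,.085,-57.35)";  python3 -m creep '[[[0,-0.007,0],0,1],[[0,-0.007,0],0,1],[[0,-0.007,0],0,1],[[0,-0.007,0],0,1],[[0,0,0],0,1],[[0,0,0],0,1]]'; python3 -c "
from h import *
st();to(.5275,.1546,.085,-57.35)"
```

```text
clock: 53.17
position: [0.4887, 0.1287, 0.0857]
tcp_rot: [-179.9, 0.0, -57.3]
wrist_force: [-0.3, -0.3, -1.7]
finger_gap: 0.096
{'clock': 53.167, 'position': [0.489, 0.129, 0.086], 'tcp_rot': [-179.908, 0.037, -57.303], 'wrist_force': [-0.302, -0.334, -1.721], 'wrist_torque': [-0.075, 0.082, -0.044], 'finger_gap': 0.096} j [ 26.  20. -52. 109.  18.  59. -91.]
tool shift mm [ -0.8 -46.6   0.7] turn 0.0
clock: 53.67
position: [0.5108, 0.1429, 0.0853]
tcp_rot: [180.0, 0.0, -57.3]
wrist_force: [-0.3, -0.6, -1.9]
finger_gap: 0.09
{'clock': 53.667, 'position': [0.511, 0.143, 0.085], 'tcp_rot': [179.994, 0.027, -57.317], 'wrist_force': [-0.338, -0.572, -1.894], 'wrist_torque': [-0.025, 0.073, -0.004], 'finger_gap': 0.09} j [ 22.  24. -51. 106.  21.  60. -94.]
tool shift mm [ -0.9 -20.4   0.3] turn 0.0
```

```bash
python3 -m creep '[[[-0.001,-0.006,0],0,1],[[0,-0.006,0],0,1],[[0,-0.005,0],0,1],[[0,-0.003,0],0,1],[[0,0,0],0,1],[[0,0,0],0,1]]'; python3 - <<'E'
from h import *
st();to(.5275,.1556,.085,-57.35)
p,d,c=cap("scene"); save("s12",p[150:240,280:380],6)
E
```

```text
clock: 54.17
position: [0.527, 0.1543, 0.0853]
tcp_rot: [180.0, 0.0, -57.3]
wrist_force: [0.6, 0.2, -1.5]
finger_gap: 0.098
{'clock': 54.167, 'position': [0.527, 0.154, 0.085], 'tcp_rot': [179.991, 0.011, -57.323], 'wrist_force': [0.568, 0.241, -1.535], 'wrist_torque': [-0.005, 0.075, 0.019], 'finger_gap': 0.098} j [ 20.  26. -50. 103.  22.  61. -95.]
tool shift mm [-0.8 -1.1  0.3] turn 0.0
```

View pics/s12.png

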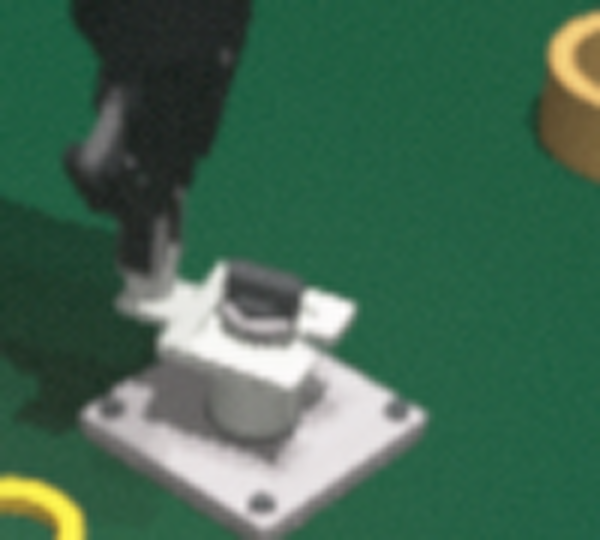

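```bash
python3 -m creep '[[[-0.0008,-0.001,0],0,1],[[0,0,0.001],0,1],[[0,0,0.001],0,1],[[0,0,0],0,1],[[0,0,0],0,1]]'; python3 -m creep '[[[0,0,0.001],0,1],[[0,0,0],0,1],[[0,0,0],0,1]]';
```

```text
clock: 54.63
position: [0.5275, 0.1553, 0.0835]
tcp_rot: [-180.0, -0.0, -57.3]
wrist_force: [-0.6, 0.5, -0.6]
finger_gap: 0.092
clock: 54.88
position: [0.5274, 0.1552, 0.083]
tcp_rot: [180.0, -0.0, -57.3]
wrist_force: [-4.2, -2.6, 7.7]
finger_gap: 0.09
```

```bash
python3 -m creep '[[[0,0,0],0,0.5],[[0,0,0],0,0.4],[[0,0,-0.02],0,0.4],[[0,0,-0.03],0,0.4],[[0,0,-0.01],-1.3,0.4],[[0,-0.025,0],0,0.4],[[0,-0.026,0],0,0.4],[[0,0,0],0,0.4],[[0,0,0],0,0.4]]'; python3 - <<'E'
from h import *
st();to(.570,.1842,.0945,-56)
for n in("top","scene"):
    p,d,c=cap(n);W=world(d,c)
    near=np.hypot(W[...,0]-.57,W[...,1]-.183)
    q=W[(near<.075)&(W[...,2]>.054)&(W[...,2]<.068)&(p.min(-1)>100)]; print(n,rect(q),len(q))
E
```

```text
clock: 55.63
position: [0.57, 0.1847, 0.142]
tcp_rot: [-180.0, 0.1, -56.0]
wrist_force: [-1.1, 0.3, -0.9]
finger_gap: 0.3
{'clock': 55.633, 'position': [0.57, 0.185, 0.142], 'tcp_rot': [-179.995, 0.071, -55.99], 'wrist_force': [-1.075, 0.287, -0.879], 'wrist_torque': [-0.001, 0.014, 0.033], 'finger_gap': 0.3} j [ 16.  28. -50.  93.  23.  70. -94.]
tool shift mm [ 0.5  0.3 47.5] turn 0.0
top [array([0., 0.]), array([0., 0.]), np.float64(0.0)] 0
scene [array([562.1, 172.3]), array([95.2, 68.4]), np.float64(34.4)] 370
```

```bash
python3 -m creep '[[[0,0,0.02],0,0.4],[[0,0,0.02],0,0.4],[[0,0,0.008],0,0.4],[[0,0,0],0,0.4],[[0,0,0],0,0.4],[[0,0,0],0,0.7],[[0,0,0],0,1],[[0,0,0],0,1],[[0,0,0],0,1],[[0,0,0],0,1]]' 60; python3 -c "
from h import *
st()"; python3 -m creep '[[[0,0,0.0003],-7,1],[[0,0,0.0004],-7,1],[[0,0,0.0003],-7,1],[[0,0,0.0004],-7,1],[[0,0,0.0003],-7,1],[[0,0,0.0004],-7,1],[[0,0,0.0003],-7,1],[[0,0,0.0004],-7,1],[[0,0,0.0003],-7,1],[[0,0,0.0004],-7,1],[[0,0,0],0,1]]'; python3 -c "
from h import *
st()"
```

```text
clock: 56.57
position: [0.5704, 0.184, 0.0957]
tcp_rot: [-179.9, -0.1, -56.0]
wrist_force: [-0.2, -0.3, 7.1]
finger_gap: 0.111
{'clock': 56.567, 'position': [0.57, 0.184, 0.096], 'tcp_rot': [-179.91, -0.053, -56.046], 'wrist_force': [-0.187, -0.307, 7.135], 'wrist_torque': [-0.295, 0.242, -0.014], 'finger_gap': 0.111} j [ 15.  31. -49.  95.  25.  65. -96.]
clock: 57.48
position: [0.5717, 0.1834, 0.0921]
tcp_rot: [180.0, -0.2, 14.2]
wrist_force: [4.8, -2.1, 6.8]
finger_gap: 0.112
{'clock': 57.483, 'position': [0.572, 0.183, 0.092], 'tcp_rot': [179.984, -0.203, 14.222], 'wrist_force': [4.766, -2.135, 6.807], 'wrist_torque': [-0.468, -1.172, 0.049], 'finger_gap': 0.112} j [ 24.  38. -62.  95.  35.  69. -32.]
```

```bash
python3 -m creep '[[[0,0,0.0003],-7,1],[[0,0,0.0004],-7,1],[[0,0,0.0003],-7,1],[[0,0,0.0004],-7,1],[[0,0,0.0003],-7,1],[[0,0,0.0004],-7,1],[[0,0,0.0003],-7,1],[[0,0,0.0004],-7,1],[[0,0,0.0003],-7,1],[[0,0,0.0004],-7,1],[[0,0,0.0003],-7,1],[[0,0,0.0004],-7,1],[[0,0,0],0,1],[[0,0,0],0,1]]'; python3 -c "
from h import *
st()"; python3 -m creep '[[[0,0,0.0002],-4,1],[[0,0,0.0002],-3,1],[[0,0,0],0,1],[[0,0,0],0,1]]'; python3 -c "
from h import *
st()"
```

```text
clock: 58.65
position: [0.5723, 0.1848, 0.0879]
tcp_rot: [179.7, -0.2, 97.8]
wrist_force: [11.3, 4.3, -1.1]
finger_gap: 0.111
{'clock': 58.65, 'position': [0.572, 0.185, 0.088], 'tcp_rot': [179.685, -0.155, 97.782], 'wrist_force': [11.334, 4.278, -1.089], 'wrist_torque': [1.008, -2.468, -0.007], 'finger_gap': 0.111} j [ 30.  48. -75.  95.  48.  76.  44.]
clock: 58.98
position: [0.5723, 0.1851, 0.0877]
tcp_rot: [179.6, -0.1, 104.8]
wrist_force: [11.0, 5.2, 0.5]
finger_gap: 0.114
{'clock': 58.983, 'position': [0.572, 0.185, 0.088], 'tcp_rot': [179.646, -0.125, 104.757], 'wrist_force': [11.007, 5.175, 0.533], 'wrist_torque': [1.195, -2.447, -0.049], 'finger_gap': 0.114} j [ 30.  49. -76.  95.  49.  76.  51.]
```

Small steps until it stops.

```bash
for i in 1; do python3 -m creep '[[[0,0,0.0001],-3,1],[[0,0,0],0,1],[[0,0,0],0,1]]'; python3 -c "
from h import *
st()"; done; python3 -m creep '[[[0,0,0.0001],-3,1],[[0,0,0],0,1],[[0,0,0],0,1]]'; python3 -c "
from h import *
st()"
```

```text
clock: 59.23
position: [0.5722, 0.1852, 0.0877]
tcp_rot: [179.6, -0.1, 107.8]
wrist_force: [10.0, 5.3, 0.5]
finger_gap: 0.111
{'clock': 59.233, 'position': [0.572, 0.185, 0.088], 'tcp_rot': [179.638, -0.116, 107.759], 'wrist_force': [10.039, 5.265, 0.485], 'wrist_torque': [1.303, -2.447, -0.144], 'finger_gap': 0.111} j [ 31.  49. -77.  95.  49.  77.  53.]
clock: 59.48
position: [0.5722, 0.1854, 0.0877]
tcp_rot: [179.6, -0.1, 110.8]
wrist_force: [10.4, 5.7, 2.1]
finger_gap: 0.106
{'clock': 59.483, 'position': [0.572, 0.185, 0.088], 'tcp_rot': [179.625, -0.103, 110.758], 'wrist_force': [10.408, 5.726, 2.147], 'wrist_torque': [1.352, -2.32, -0.19], 'finger_gap': 0.106} j [ 31.  50. -77.  95.  50.  77.  56.]
```

```bash
python3 -m creep '[[[0,0,0],-4,1],[[0,0,0],0,1],[[0,0,0],0,1]]' 80; python3 -c "
from h import *
st()"; python3 -m creep '[[[0,0,0],-4,1],[[0,0,0],0,1],[[0,0,0],0,1]]'; python3 -c "
from h import *
st()"
```

```text
clock: 59.73
position: [0.5722, 0.1855, 0.0878]
tcp_rot: [179.6, -0.1, 114.7]
wrist_force: [9.8, 5.7, 2.2]
finger_gap: 0.1
{'clock': 59.733, 'position': [0.572, 0.185, 0.088], 'tcp_rot': [179.623, -0.1, 114.722], 'wrist_force': [9.807, 5.653, 2.239], 'wrist_torque': [1.44, -2.105, -0.741], 'finger_gap': 0.1} j [ 31.  50. -78.  95.  50.  77.  60.]
clock: 59.98
position: [0.5721, 0.1855, 0.0878]
tcp_rot: [179.6, -0.1, 118.7]
wrist_force: [8.3, 6.2, 1.8]
finger_gap: 0.1
{'clock': 59.983, 'position': [0.572, 0.186, 0.088], 'tcp_rot': [179.623, -0.099, 118.685], 'wrist_force': [8.334, 6.246, 1.841], 'wrist_torque': [1.567, -1.976, -1.322], 'finger_gap': 0.1} j [ 31.  51. -78.  95.  51.  78.  64.]
```

```bash
python3 -m creep '[[[0,0,0],3,1],[[0,0,0],3,1],[[0,0,0],0,0.6],[[0,0,0],0,0.4],[[0,0,0],0,0.4],[[0,0,-0.015],0,0.4],[[0,0,-0.03],0,0.4],[[0,0,-0.04],0,0.4],[[0,0,-0.03],7,0.4],[[0,0,0],7,0.4],[[0,0,0],7,0.4],[[0,0,0],7,0.4],[[0,0,0],7,0.4],[[0,0,0],7,0.4],[[0,0,0],7,0.4],[[0,0,0],7,0.4],[[0,0,0],0,0.4]]'; python3 - <<'E'
from h import *
st();to(.44,-.05,.22)
E
```

```text
clock: 61.4
position: [0.5694, 0.1842, 0.2023]
tcp_rot: [180.0, -0.0, 56.7]
wrist_force: [0.1, 0.4, 0.7]
finger_gap: 0.3
{'clock': 61.4, 'position': [0.569, 0.184, 0.202], 'tcp_rot': [179.959, -0.011, 56.653], 'wrist_force': [0.118, 0.439, 0.699], 'wrist_torque': [-0.028, 0.037, -0.003], 'finger_gap': 0.3} j [ 29.  35. -72.  88.  33.  81.  12.]
tool shift mm [-266.8   20.7  -17.7]
```

```bash
python3 -m creep '[[[-0.015,0.001,-0.01],0,0.4],[[-0.03,0.002,-0.01],0,0.4],[[-0.03,0.003,0],0,0.4],[[-0.03,0.003,0],0,0.4],[[-0.03,0.003,0],0,0.4],[[-0.03,0.003,0],0,0.4],[[-0.03,0.003,0],0,0.4],[[-0.03,0.002,0],0,0.4],[[-0.03,0,0],0,0.4],[[-0.012,0,0],0,0.4],[[0,0,0],0,0.4],[[0,0,0],0,0.4]]'; python3 - <<'E'
from h import *
tray();st()
a=[]
for n in("top","scene"):
    p,d,c=cap(n);W=world(d,c);v=p.max(-1).astype(int)
    near=np.hypot(W[...,0]-.571,W[...,1]-.182)
    m=(near<.028)&(v<120)&(W[...,2]>.072)&(p[...,2].astype(int)-p[...,0]<30)
    q=W[m]; e=np.linalg.eigh(np.cov(q[:,:2].T))[1][:,1]; print(n,"bar",rect(q),np.degrees(np.arctan2(e[1],e[0])),"ztop",np.percentile(q[:,2],[50,95]).round(4))
    q=W[(near<.075)&(W[...,2]>.055)&(W[...,2]<.067)&(p.min(-1)>90)]; print("keeper",rect(q))
    a.append(cv2.resize(p[150:230,190:290,::-1] if n=="top" else p[170:250,280:380,::-1],(400,320),interpolation=cv2.INTER_CUBIC))
    if n=="top": t=p
cv2.imwrite("pics/f13.png",np.vstack([np.hstack(a),cv2.resize(t[60:300,:,::-1],(800,343))[:280]]))
E
```

```text
clock: 62.4
position: [0.4423, -0.0489, 0.2217]
tcp_rot: [179.9, 0.2, 57.0]
wrist_force: [0.4, 0.9, 0.6]
finger_gap: 0.305
tray [array([ 579.8, -149.9]), array([195.3, 249.5]), np.float64(10.7)]
(47, 62) [ 0.6145 -0.0803]
(-47, 58) [ 0.5228 -0.1016]
(47, -60) [ 0.6371 -0.2001]
(-47, -55) [ 0.5438 -0.2127]
ring 158 [array([ 637.3, -205.8]), array([62.8, 62.9]), np.float64(69.0)] tray frame [ 0.046 -0.066]
ring 155 [array([615.1, -79.3]), array([63. , 63.1]), np.float64(13.5)] tray frame [0.048 0.063]
ring 154 [array([ 543.6, -220.7]), array([59.9, 65.2]), np.float64(28.6)] tray frame [-0.049 -0.063]
ring 65 [array([ 541.5, -110.6]), array([59.5, 23.7]), np.float64(87.9)] tray frame [-0.03   0.046]
{'clock': 62.45, 'position': [0.443, -0.048, 0.222], 'tcp_rot': [179.963, 0.076, 57.097], 'wrist_force': [-0.27, 0.106, -0.513], 'wrist_torque': [0.003, -0.001, 0.001], 'finger_gap': 0.301} j [ 86.  -0. -83. 108.  -0.  72.  60.]
top bar [array([567.2, 181.8]), array([28.7, 15.7]), np.float64(35.3)] -165.6447936801762 ztop [0.0829 0.0875]
keeper [array([557.5, 174.2]), array([93.7, 63.2]), np.float64(32.6)]
scene bar [array([575.5, 180.2]), array([33. , 14.1]), np.float64(25.6)] -157.07659601036113 ztop [0.079  0.0839]
keeper [array([560.9, 173.2]), array([96.6, 69.7]), np.float64(32.6)]
```

View pics/f13.png

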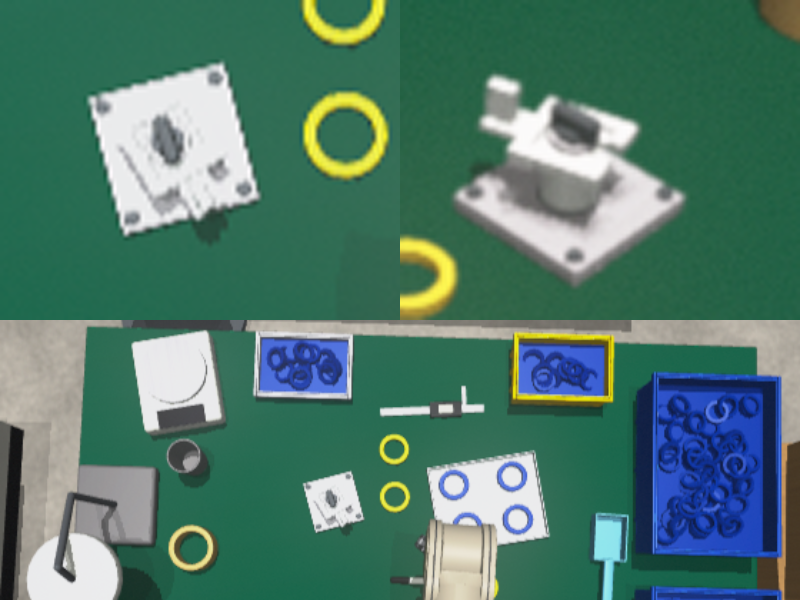

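```bash
python3 -c "
from h import *
print(robot.close_job())"
```

```text
the job is handed in; nothing more can be done
None
```

The job is done and handed in at about 62 s of the 210 s allowed. I had no verdict back, so this rests on my own checks.

**What I did:** The nut's thread is left-handed: clockwise from above loosens it. I unscrewed it about 170°, pulled the keeper out and parked it on the bench. I then moved the three stacked rings one at a time into the tray, next to the ring already there. For the lowest ring I screwed the nut back down for a while, because the raised nut would have hit the gripper's body. Then I loosened it again, slid the keeper home and screwed the nut down to its hard stop, where it resisted with about 1.3 N m.

**Last checks:**
- **Rings:** four blue rings lay flat and apart in the tray. In the final picture the arm partly hid one of them, but it had been clear and in place in an earlier picture.
- **Keeper:** within about 1.5 mm of its starting position and at the same angle.
- **Nut:** its height was back to the starting value within 1 mm. The two cameras read the wing's angle as about 14° and 23°, against 16–17° at the start, which is within the noise of those small crops.
- **Other things:** the tray and bystanders looked unmoved in the pictures, and I saw no knock to the tray and no grip slip.

After the last retreat joint 3 stood about 1° from its limit, so I made no further moves.

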